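Lock the hanger into the exam stand and hang up the lens cassettes

ROBOT

A 6-joint arm with a two-finger parallel gripper is mounted at the origin on the work surface. World frame = base frame: x ahead of the robot, y to its left, z up, the work surface at z = 0. Lengths are in mm, angles in rad, forces in N, time in s.
With the tool pointing down it reaches from about 300 to 750 mm from the base axis. Payload 8.5 kg.
Tool frame: the origin (TCP) lies on the centre line of the jaws, within the pads' length; the fingertips stand 22 mm ahead of it and the grasp point (between the pads) lies 3 mm ahead of it; z points along the fingers, y is the direction in which the jaws open and shut (so a half turn about z gives the same grasp; the last joint's range is limited). The gripper opens to 88 mm and grips with 3 to 60 N. Pads are 18 mm wide; open, the fingers measure 123 mm over their backs; the gripper's body (75 mm by 187 mm) begins 45 mm behind the grasp point.
Start: joints at [1.03, 0.381, 1.297, -0, 1.464, -0.215], TCP at [176.028, 521.052, 260.748] pointing down, gripper open.
Joint ranges: [-3.11, 3.11], [-0.89, 2.33], [0.22, 2.48], [-1.42, 4.56], [0.17, 2.85], [-2.88, 2.88]. Speed limits (rad/s): [2.39, 2.39, 3.14, 3.14, 3.14, 3.14].

INTERFACE

Orientations are given as a rotation vector (axis times angle).
In Python, from rig import observe, imaging, r gives the robot as it stands.
- The arm moves only by the tool play_rows, never from a script. Its argument "motion" is a list of rows, each an object with "delta_pos": the shift along the world's x, y, z in mm, a list of three; "dr": the turn, a rotation vector about the world's x, y, z in degrees, a list of three. A call has 1 to 5 rows; each row shifts and turns the commanded pose from where the row before left it; what a row does not reach is not made up. A row lasts 1/8 s, in which the tool goes at most 62.5 mm and 10.7 degrees, less where a joint would pass 70% of its speed; a pose out of reach is approached as far as the arm can. A call with a gripper value outside its range is refused whole. "fingers" is the opening, from -1 (shut) to 1 (fully open), so that 0 is half open, set as the call begins (left out, the last holds). The fingers move at their own pace and stop on an object; "grip_force" is the grip in N (left out, the last holds). Time passes only in rows, so rows that do not move let the fingers close. It gives the time, the measured TCP pose, the force and the opening at its end, in the units of the state.
- observe(): the state, without advancing time (a new reading comes with each control period).
- imaging.read_camera(name): name is "side" or "top" or "wrist"; returns the picture (420x560x3 uint8, red, green, blue); there is no depth.
- imaging.get_calibration(name): a dict with "fx", "fy", "cx", "cy" (pixels), "extrinsics" (4x4, takes a point from world to camera coordinates). Camera axes: x right, y up, looking along -z (the intrinsics and any distortion apply to the point x, -y, -z); pixel columns grow to the right and rows downward; lengths in mm; the calibration is good to about 2 mm. A picture is of the moment at which its call begins: read the wrist's pose just before it. get_calibration takes no time and is no camera call; for the wrist camera it gives the pose at the moment of the call.
- r.finish_job(): hands the job in, once; it reports no verdict.
Trained networks look in the newest picture that a camera, given by its name, has taken for a name from the list of things; names that differ only in an ending like _2 or _b are one class to them, and where a whole thing is asked for, a point or a joint stands for the part that bears it (a point fixed in the world has none). Each returns a list of dicts, best first, with "confidence" (0 to 1); they miss things now and then, are a little off and sometimes report something else, mostly with a low value. They report only what shows in the picture. A call takes as long as a camera call. They do not tell look-alikes from the thing itself.
- imaging.trace(thing, camera): "mask" (420x560 bool, what is visible of it) and "position" ([column, row] in pixels, amid what is visible of it).
- imaging.tip_of(thing, camera): "position" ([column, row] in pixels: a listed point, or the origin of a listed thing).
The state is a dict: "time_s": time; "q": joint angles; "qd": joint speeds; "joint_efforts": joint torques, N m; "ee_pos": TCP position; "ee_rot": TCP orientation; "ft_force": force on the tool from outside, world axes, zero at the start; "moment": the same for the moment, N m; "width": finger opening in mm.
Only numpy, scipy, OpenCV 4.12 (cv2) and the standard library are available. Lean on these libraries where they do the work, as an engineer would, in place of code of your own. Each camera call takes 0.05 s, during which the arm holds its last target. There are 200 camera calls.

TASK

Set up the eye-examination stand: take the hanger out of its storage block and slide its tube down into the stand's square socket, squeezing its spring tongue flush so that it passes the socket's mouth, until the foot is fully home and the tongue pops out through the socket's window. Only then pick up the lens cassettes that stand on the mat and hang every one of them by its eye on the hanger's pegs, any peg. Do not knock over the bottles or the cup.

Things in the scene. Friction and masses are not known exactly. Their poses are not given: they have to be found in the camera images.
- hanger_mid (a point): Hanger, upright, 100 mm tall, about 0.24 kg: 22 mm square aluminium tube with a spring tongue (button) on its -x face, 112 mm long, 12 mm thick crossbar along y at the top (centre line 92 mm above its underside) bearing four pegs, and a 26 mm square black cap over the bar's middle (top at 100 mm). Starts loose in the block's well. This point: tube axis, half-way up the tongue, 52 mm above the underside
- hanger_foot (a point): centre of the underside of the hanger's foot, a black cone 12 mm high, 22 mm wide at its top and 15 mm at the bottom; axes as the hanger, z up, tongue on the -x side
- tongue (a joint): travel of the dark steel tongue: 0 fully out (9 mm proud of the tube), 0.009 flush, 0.010 at most; spring 2 to 4.5 N. It is 14 mm wide, 40 to 64 mm above the hanger's underside, with square ends that do not ride in by themselves. Pinching the tube across it presses it flush; its lower part can enter the socket while its upper part is pinched, and the wall then keeps it in
- block: grey storage block, fixed, 80 x 80 x 33 mm, with a 26 mm square well in its top, 25 mm deep; origin at the centre of its underside
- stand: fixed stand: grey foot 130 x 130 x 20 mm with an upright square aluminium socket in its middle, outside 34 mm, bore 26 mm, 20 to 96 mm above the table. A window 18 mm wide, 58 to 86 mm above the table, goes through its -x wall: with the hanger's foot on the bore floor the tongue on that side lies in the window. Origin: centre of underside, z up
- socket_mouth (a point): centre of the socket's open top; axes as the stand
- socket_floor (a point): centre of the socket's floor; axes as the stand
- mat: thin black rubber mat, fixed, 190 x 210 x 2 mm, on which the cassettes start standing; origin at the centre of its underside
- peg_nl (a point): peg of the hanger on its -x side, +y end: a steel rod 8 mm thick, 44 mm off the tube's axis along y, running out along x: its centre line is 92 mm above the hanger's underside at 6 mm from the tube's axis, 95 mm at 52 mm, then bends up to 104 mm at 62 mm (rounded end at 66 mm) so that nothing slides off. This point: on the rod's centre line, 38 mm out along x, 94 mm above the underside; axes as the hanger
- peg_nr (a point): peg of the hanger on its -x side, -y end: a steel rod 8 mm thick, 44 mm off the tube's axis along y, running out along x: its centre line is 92 mm above the hanger's underside at 6 mm from the tube's axis, 95 mm at 52 mm, then bends up to 104 mm at 62 mm (rounded end at 66 mm) so that nothing slides off. This point: on the rod's centre line, 38 mm out along x, 94 mm above the underside; axes as the hanger
- peg_fl (a point): peg of the hanger on its +x side, +y end: a steel rod 8 mm thick, 44 mm off the tube's axis along y, running out along x: its centre line is 92 mm above the hanger's underside at 6 mm from the tube's axis, 95 mm at 52 mm, then bends up to 104 mm at 62 mm (rounded end at 66 mm) so that nothing slides off. This point: on the rod's centre line, 38 mm out along x, 94 mm above the underside; axes as the hanger
- peg_fr (a point): peg of the hanger on its +x side, -y end: a steel rod 8 mm thick, 44 mm off the tube's axis along y, running out along x: its centre line is 92 mm above the hanger's underside at 6 mm from the tube's axis, 95 mm at 52 mm, then bends up to 104 mm at 62 mm (rounded end at 66 mm) so that nothing slides off. This point: on the rod's centre line, 38 mm out along x, 94 mm above the underside; axes as the hanger
- cassette1_eye (a point): White lens cassette, standing, about 110 g: dark steel base plate 44 (x) by 40 (y) by 10 mm, body 36 (x) by 34 (y) mm up to 44 mm, on it a loop 34 mm wide (y), 10 mm thick (x), up to 78 mm above the underside. Its eye is a window 18 mm wide, 26 mm tall, open along x (both ways alike). The y sides of body and loop are flush. This point: centre of the eye, 57 mm above the underside; z up. May be absent
- cassette2_eye (a point): another such cassette, centre of its eye; may be absent
- cassette3_eye (a point): another such cassette, centre of its eye; may be absent
- cassette4_eye (a point): another such cassette, centre of its eye; may be absent
- drops: small dropper bottle, 28 mm wide, 65 mm tall, loose bystander; origin at the centre of its underside, z up
- spray: white spray bottle, 56 mm wide, 150 mm tall, loose bystander; origin at the centre of its underside, z up
- beaker: white ceramic cup, 72 mm wide, 90 mm tall, loose bystander; origin at the centre of its underside, z up
There are look-alikes about, which are no part of the job. Leave any pink or red look-alike of the part that bears cassette3_eye alone.

How it is judged:
By the outcome, as a careful person would: the job done as asked, in the order asked, and still so for the second after the job is handed in, with the robot touching nothing.
Of cassette1, cassette2, cassette3, cassette4 only 3 to 4 are there at a start; the rules pass over those that are not, and their reading is None.
At some moment in a run one of cassette1, cassette2, cassette3, cassette4 may be knocked a few centimetres aside while the robot is not near it.
It also fails if it takes over 192 s, if anything falls off the work surface, if the arm or the gripper's body presses on something with over 40 N, if the wrist force passes 120 N, or if a joint passes its speed limit or range.

## Working session

There is one attempt and no reset: what is moved stays moved. The work goes in short steps, Python scripts to look and compute and a tool call to move; the robot and the scene stay as the last step left them, time stands still between calls to the robot, and variables do not carry over. Pictures are saved under pics/ and viewed, about 12 in all and at most 16, crops included, and the job is handed in when it is done.

Besides the shell and the picture viewer there is one more tool, called after ">>>" by a JSON object that holds its "api" and its "payload", one argument or row to a line. play_rows: Moves the arm, as the interface text tells. Its arguments: {"type":"object","properties":{"motion":{"type":"array"},"fingers":{"type":"number"},"grip_force":{"type":"number"}},"required":["motion"]}

```bash
ls; mkdir -p pics; cat > h.py <<'E'
import numpy as np, cv2
from rig import observe, imaging, r
def snap(cam,name=None):
    im=np.asarray(imaging.read_camera(cam)); 
    if name: cv2.imwrite(f'pics/{name}.png',im[:,:,::-1])
    return im
def proj(P,cam,c=None):
    c=c or imaging.get_calibration(cam); E=np.array(c['extrinsics']); P=np.atleast_2d(P)
    q=(E[:3,:3]@P.T).T+E[:3,3]
    return np.c_[c['cx']+c['fx']*q[:,0]/-q[:,2], c['cy']+c['fy']*(-q[:,1])/-q[:,2]]
def ray(px,cam,c=None):
    c=c or imaging.get_calibration(cam); E=np.array(c['extrinsics']); R=E[:3,:3]
    d=np.array([(px[0]-c['cx'])/c['fx'],-(px[1]-c['cy'])/c['fy'],-1.])
    return -R.T@E[:3,3], R.T@d
def atz(px,cam,z,c=None):
    o,d=ray(px,cam,c); return o+d*(z-o[2])/d[2]
def tri(obs):
    A=np.zeros((3,3));b=np.zeros(3)
    for o,d in obs:
        d=d/np.linalg.norm(d);M=np.eye(3)-np.outer(d,d);A+=M;b+=M@o
    return np.linalg.solve(A,b)
E
python3 - <<'E'
from h import *
np.set_printoptions(precision=1,suppress=True)
s=observe();print(s)
a=snap('side');b=snap('top')
cv2.imwrite('pics/a.png',cv2.resize(np.vstack([a,b])[:,:,::-1],None,fx=.71,fy=.71) if 0 else a[:,:,::-1]);cv2.imwrite('pics/b.png',b[:,:,::-1])
for c in('side','top','wrist'):
    k=imaging.get_calibration(c);print(c,k)
E
```

```text
pics
{'time_s': 0.0, 'q': array([ 1. ,  0.4,  1.3, -0. ,  1.5, -0.2]), 'qd': array([ 0., -0.,  0.,  0.,  0.,  0.]), 'joint_efforts': array([  0. , -43.8, -22.5,   0.1,   0. ,  -0. ]), 'ee_pos': array([175.9, 520.8, 260.1]), 'ee_rot': array([-0.5, -3.1,  0. ]), 'ft_force': array([ 0.2, -0.5,  0. ]), 'moment': array([ 0., -0.,  0.]), 'width': 87.89434124852151}
side {'fx': 480.4975813811483, 'fy': 480.4975813811483, 'cx': 285.63330310279787, 'cy': 208.5643724654077, 'extrinsics': array([[   -1. ,    -0.1,     0. ,   565.5],
       [    0.1,    -0.8,     0.6,   -84.3],
       [   -0. ,     0.6,     0.8, -1145.9],
       [    0. ,     0. ,     0. ,     1. ]])}
top {'fx': 384.2282249803572, 'fy': 384.2282249803572, 'cx': 276.79748169981207, 'cy': 208.34496249549716, 'extrinsics': array([[  -0. ,   -1. ,    0. ,   -7.4],
       [   1. ,   -0. ,    0.1, -579.2],
       [  -0.1,    0. ,    1. , -937.2],
       [   0. ,    0. ,    0. ,    1. ]])}
wrist {'fx': 310.2563393670322, 'fy': 310.2563393670322, 'cx': 277.5560976672959, 'cy': 205.31378735870945, 'extrinsics': array([[   0.3,    0.9,   -0. , -549.1],
       [  -0.9,    0.3,   -0.3,   40.6],
       [  -0.3,    0.1,    1. , -389.6],
       [   0. ,    0. ,    0. ,    1. ]])}
```

View pics/a.png

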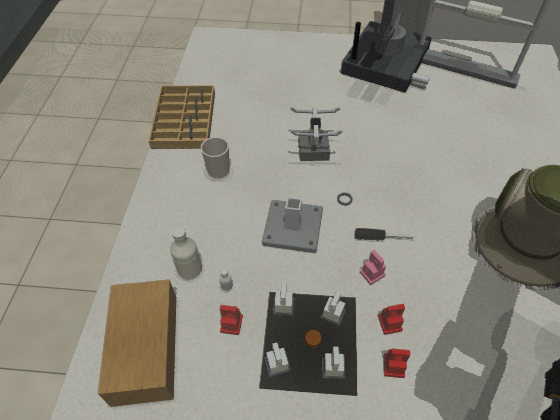

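View pics/b.png

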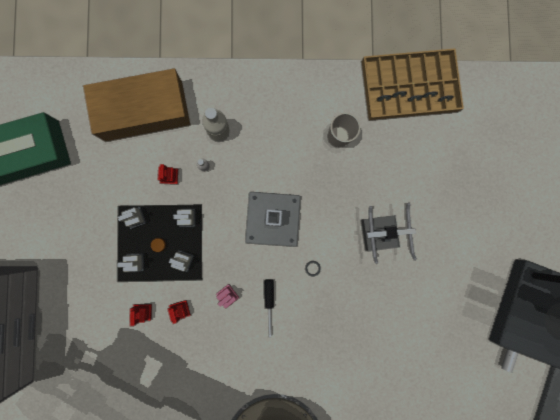

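```bash
python3 - <<'E'
from h import *
np.set_printoptions(precision=1,suppress=True)
k={c:imaging.get_calibration(c) for c in('side','top')}
for t in 'hanger_mid hanger_foot socket_mouth socket_floor peg_nl peg_nr peg_fl peg_fr block stand mat cassette1_eye drops spray beaker'.split():
    res={}
    for c in k:
        L=imaging.tip_of(t,c); res[c]=L
        print(t,c,[(np.round(l['position']).astype(int).tolist(),round(l['confidence'],2)) for l in L[:6]])
    if res['side'] and res['top']:
        o=[ray(res[c][0]['position'],c,k[c]) for c in k]; p=tri(o);print('   ->',p)
E
```

```text
hanger_mid side [([312, 134], 0.83), ([190, 273], 0.21)]
hanger_mid top [([383, 228], 0.68), ([376, 235], 0.67)]
   -> [ 524.3 -262.3   64.8]
hanger_foot side [([316, 150], 0.55)]
hanger_foot top [([379, 230], 0.58)]
   -> [ 515.5 -270.7   -1.3]
socket_mouth side [([293, 202], 0.64), ([292, 224], 0.41), ([312, 337], 0.3)]
socket_mouth top [([270, 213], 0.8)]
   -> [555.9   9.4 110.7]
socket_floor side [([293, 222], 0.79)]
socket_floor top [([273, 218], 0.89), ([412, 247], 0.16)]
   -> [552.5   0.7  21.1]
peg_nl side [([331, 136], 0.69)]
peg_nl top [([373, 255], 0.56)]
   -> [ 467.6 -227.5   97.2]
peg_nr side [([328, 113], 0.85)]
peg_nr top [([412, 246], 0.79)]
   -> [ 483.1 -319.    93.4]
peg_fl side [([302, 133], 0.75), ([290, 225], 0.55)]
peg_fl top [([373, 221], 0.82), ([126, 264], 0.65)]
   -> [ 544.4 -227.7   99.7]
peg_fr side [([300, 112], 0.89), ([301, 134], 0.68)]
peg_fr top [([411, 213], 0.56)]
   -> [ 559.7 -320.6   88.3]
block side [([314, 153], 0.59)]
block top [([375, 235], 0.91)]
   -> [ 510.1 -263.8   -5.9]
stand side [([296, 226], 0.65)]
stand top [([275, 221], 0.79)]
   -> [545.4  -4.6  -0.8]
mat side [([311, 337], 0.8), ([291, 201], 0.65)]
mat top [([162, 244], 0.88), ([377, 233], 0.65)]
   -> [491.7 277.8   1. ]
cassette1_eye side [([283, 294], 0.71)]
cassette1_eye top [([181, 219], 0.88), ([377, 234], 0.44)]
   -> [553.2 217.9  66.7]
drops side [([225, 286], 0.63)]
drops top [([205, 168], 0.48), ([273, 222], 0.43)]
   -> [687.4 172.9  -3. ]
spray side [([190, 271], 0.59), ([336, 306], 0.17)]
spray top [([219, 132], 0.9), ([406, 214], 0.44)]
   -> [778.4 137.7  -9.6]
beaker side [([221, 168], 0.71), ([224, 288], 0.35)]
beaker top [([337, 137], 0.74), ([410, 215], 0.55)]
   -> [ 757.  -163.1   18. ]
```

The side and top views show the stand at (545,-5), with its socket near top pixel (274,217). The hanger is in its block at about (515,-268), near top pixel (383,230). Four white cassettes stand on the mat, at top pixels (131,217), (185,217), (131,264) and (182,262). Three red look-alikes and one pink one are beside it, and I'll leave those alone. Next I'll go above the hanger.

```bash
cat >> h.py <<'E'
from scipy.spatial.transform import Rotation as Ro
np.set_printoptions(precision=2,suppress=True)
def plan(x,y,z,jaw=None,qual=''):
    """delta to TCP x,y,z, with jaw (tool y) heading jaw deg mod 180"""
    s=observe(); R=Ro.from_rotvec(s['ee_rot']).as_matrix(); h=np.degrees(np.arctan2(R[1,1],R[0,1]))
    d=np.array([x,y,z])-s['ee_pos']; t=0 if jaw is None else (jaw-h+90)%180-90
    print('t',round(s['time_s'],2),'pos',s['ee_pos'],'jaw',round(h,2),'tz',R[:,2],'q6',round(s['q'][5],2),'w',round(s['width'],1),'F',s['ft_force'])
    print(' delta',d,'turn z',round(t,2),qual)
E
python3 - <<'E'
from h import *
plan(516,-268,260,6)
E4=np.array(imaging.get_calibration('wrist')['extrinsics']);s=observe();R=Ro.from_rotvec(s['ee_rot']).as_matrix()
c=-E4[:3,:3].T@E4[:3,3]
print('cam in tool',R.T@(c-s['ee_pos']),'view dir tool',R.T@-E4[2,:3])
E
```

```text
t 1.6 pos [176.01 521.06 260.72] jaw 71.33 tz [-0. -0. -1.] q6 -0.22 w 87.9 F [-0.08  0.46  0.58]
 delta [ 339.99 -789.06   -0.72] turn z -65.33 
cam in tool [  74.33   -0.45 -123.77] view dir tool [-0.29  0.    0.96]
```

>>> {"api": "play_rows", "payload": {
  "motion": [
    {"delta_pos": [24, -56, 0], "dr": [0, 0, -4.6]},
    {"delta_pos": [24, -56, 0], "dr": [0, 0, -4.6]},
    {"delta_pos": [24, -56, 0], "dr": [0, 0, -4.6]},
    {"delta_pos": [24, -56, 0], "dr": [0, 0, -4.6]},
    {"delta_pos": [24, -56, 0], "dr": [0, 0, -4.6]}
  ]
}}

```text
time_s: 2.22
ee_pos: [296.4, 239.3, 261.0]
ee_rot: [1.12, 2.934, 0.001]
ft_force: [0.1, 0.4, 0.6]
width: 88.2
```

>>> {"api": "play_rows", "payload": {
  "motion": [
    {"delta_pos": [24, -56, 0], "dr": [0, 0, -4.6]},
    {"delta_pos": [24, -56, 0], "dr": [0, 0, -4.6]},
    {"delta_pos": [24, -56, 0], "dr": [0, 0, -4.6]},
    {"delta_pos": [24, -56, 0], "dr": [0, 0, -4.6]},
    {"delta_pos": [24, -56, 0], "dr": [0, 0, -4.6]}
  ]
}}

```text
time_s: 2.85
ee_pos: [416.5, -41.1, 261.0]
ee_rot: [1.684, 2.651, 0.001]
ft_force: [-0.6, 0.4, -0.2]
width: 88.4
```

>>> {"api": "play_rows", "payload": {
  "motion": [
    {"delta_pos": [24, -56, 0], "dr": [0, 0, -4.6]},
    {"delta_pos": [24, -56, 0], "dr": [0, 0, -4.6]},
    {"delta_pos": [24, -56, 0], "dr": [0, 0, -4.6]},
    {"delta_pos": [24, -56, 0], "dr": [0, 0, -4.6]},
    {"delta_pos": [0, 0, 0], "dr": [0, 0, 0]}
  ]
}}

```text
time_s: 3.48
ee_pos: [512.6, -266.3, 259.4]
ee_rot: [-2.087, -2.347, 0.001]
ft_force: [0.6, 0.9, -0.2]
width: 88.5
```

```bash
python3 - <<'E'
from h import *
plan(516,-268,260,6)
k=imaging.get_calibration('wrist');im=snap('wrist','c')
H=8 # foot z
for t,z in dict(hanger_mid=60,peg_nl=102,peg_nr=102,peg_fl=102,peg_fr=102,block=0).items():
    print(t,[(np.round(l['position'],1),atz(l['position'],'wrist',z,k)[:2],round(l['confidence'],2)) for l in imaging.tip_of(t,'wrist')[:3]])
E
```

```text
t 3.48 pos [ 512.58 -266.28  259.38] jaw 6.7 tz [-0.  0. -1.] q6 -0.8 w 88.5 F [ 0.56  0.91 -0.24]
 delta [ 3.42 -1.72  0.62] turn z -0.7 
hanger_mid [(array([282.9, 187.1]), array([ 519.4 , -268.98]), 0.76)]
peg_nl [(array([242. , 146.7]), array([ 476.61, -226.35]), 0.86)]
peg_nr [(array([241.5, 239.8]), array([ 483.58, -316.37]), 0.93)]
peg_fl [(array([328.2, 152. ]), array([ 554.08, -222.08]), 0.86)]
peg_fr [(array([316.6, 243.5]), array([ 557.31, -311.74]), 0.8), (array([238.6, 147.4]), array([ 473.64, -227.32]), 0.45)]
block [(array([280.1, 175.6]), array([ 516.86, -268.93]), 0.81)]
```

View pics/c.png

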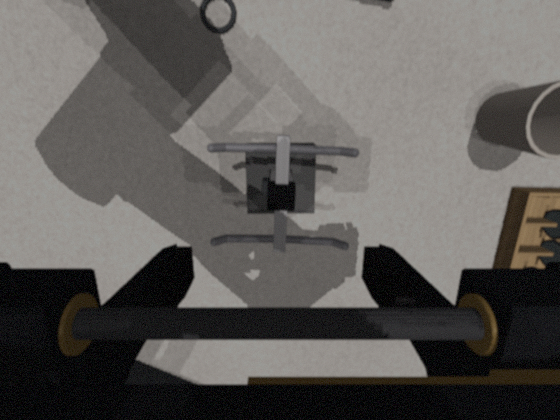

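The hanger sits at about (518,-269) with a yaw near 4°. In the wrist picture the cap is at (282,193), and there's a dark protrusion on its left, the -x side. I'll check that it's the tongue and fit the rods for yaw.

```bash
python3 - <<'E'
from h import *
k=imaging.get_calibration('wrist')
for a,b in (((213,148),(354,152)),((215,241),(345,244))):
    A=atz(a,'wrist',112,k);B=atz(b,'wrist',112,k);print(A,B,np.degrees(np.arctan2(*(B-A)[[1,0]])),(A+B)/2)
A=atz((284,137),'wrist',100,k);B=atz((280,247),'wrist',100,k);print('bar',A,B,np.degrees(np.arctan2(*(A-B)[[1,0]]))-90,(A+B)/2)
for t in('tongue','hanger_mid','block'):
  for c in('wrist','side','top'):
    L=imaging.trace(t,c)
    for l in L[:2]: 
        y,x=np.where(l['mask']);print(t,c,np.round(l['position']),round(l['confidence'],2),x.min(),x.max(),y.min(),y.max())
im=cv2.imread('pics/c.png')[110:270,190:380]; cv2.imwrite('pics/d.png',cv2.convertScaleAbs(cv2.resize(im,None,fx=4,fy=3.75,interpolation=cv2.INTER_CUBIC),alpha=1.8))
E
```

```text
[ 451.77 -225.46  112.  ] [ 574.34 -214.02  112.  ] 5.334444476157762 [ 513.06 -219.74  112.  ]
[ 459.   -312.96  112.  ] [ 582.62 -301.09  112.  ] 5.486969948874857 [ 520.81 -307.02  112.  ]
bar [ 512.32 -209.59  100.  ] [ 522.06 -317.13  100.  ] 5.175495326393914 [ 517.19 -263.36  100.  ]
tongue wrist [268. 185.] 0.59 263 268 179 194
tongue top [343. 131.] 0.72 326 359 113 146
hanger_mid wrist [280. 188.] 0.68 207 358 136 252
hanger_mid side [316. 123.] 0.89 291 340 107 144
hanger_mid top [388. 230.] 0.63 366 414 204 262
block wrist [292. 178.] 0.89 244 315 142 214
block side [315. 152.] 0.95 299 329 131 160
block top [375. 228.] 0.82 361 398 217 251
block top [185. 220.] 0.59 174 193 210 226
```

View pics/d.png

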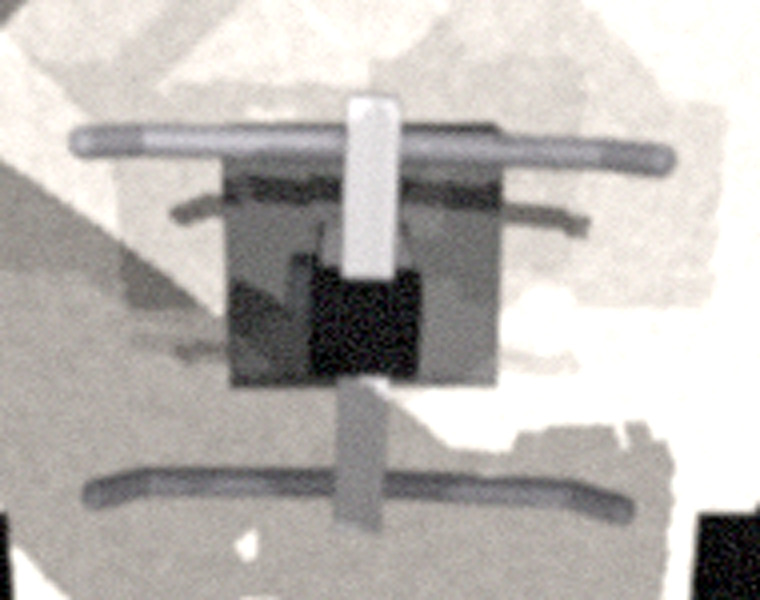

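```bash
python3 - <<'E'
from h import *
k=imaging.get_calibration('wrist')
A=atz((281,147.3),'wrist',100.5,k);B=atz((281,239.3),'wrist',100.5,k);print(A,B,(A+B)/2)
A=atz((267.5,210.8),'wrist',108,k);B=atz((294.5,210.8),'wrist',108,k);print(A,B,(A+B)/2+[1.2,13,0])
E
```

```text
[ 510.83 -219.86  100.5 ] [ 521.91 -309.24  100.5 ] [ 516.37 -264.55  100.5 ]
[ 505.33 -278.93  108.  ] [ 530.44 -275.91  108.  ] [ 519.08 -264.42  108.  ]
```

>>> {"api": "play_rows", "payload": {
  "motion": [
    {"delta_pos": [5, 1, -40], "dr": [0, 0, -1.4]},
    {"delta_pos": [0, 0, -45], "dr": [0, 0, 0]},
    {"delta_pos": [0, 0, -45], "dr": [0, 0, 0]},
    {"delta_pos": [0, 0, -30], "dr": [0, 0, 0]},
    {"delta_pos": [0, 0, -20], "dr": [0, 0, 0]}
  ]
}}

```text
time_s: 4.9
ee_pos: [516.7, -261.8, 79.2]
ee_rot: [-2.111, -2.325, 0.0]
ft_force: [-0.3, -0.6, 0.1]
width: 88.5
```

>>> {"api": "play_rows", "payload": {
  "motion": [
    {"delta_pos": [0, 0, 0], "dr": [0, 0, 0]},
    {"delta_pos": [0, 0, 0], "dr": [0, 0, 0]}
  ]
}}

```text
time_s: 5.15
ee_pos: [517.4, -262.3, 81.7]
ee_rot: [2.111, 2.325, 0.0]
ft_force: [-0.2, 0.6, -1.2]
width: 88.2
```

>>> {"api": "play_rows", "payload": {
  "motion": [
    {"delta_pos": [0, 0, 0], "dr": [0, 0, 0]},
    {"delta_pos": [0, 0, 0], "dr": [0, 0, 0]},
    {"delta_pos": [0, 0, 0], "dr": [0, 0, 0]},
    {"delta_pos": [0, 0, 0], "dr": [0, 0, 0]},
    {"delta_pos": [0, 0, 0], "dr": [0, 0, 0]}
  ],
  "fingers": -1,
  "grip_force": 30
}}

```text
time_s: 5.78
ee_pos: [517.0, -262.0, 80.8]
ee_rot: [-2.111, -2.326, 0.0]
ft_force: [-0.2, -0.1, -1.3]
width: 40.2
```

>>> {"api": "play_rows", "payload": {
  "motion": [
    {"delta_pos": [0, 0, 0], "dr": [0, 0, 0]},
    {"delta_pos": [0, 0, 0], "dr": [0, 0, 0]},
    {"delta_pos": [0, 0, 0], "dr": [0, 0, 0]}
  ]
}}

```text
time_s: 6.15
ee_pos: [516.8, -261.9, 80.6]
ee_rot: [-2.111, -2.326, 0.0]
ft_force: [-1.6, -0.5, -0.5]
width: 25.5
```

```bash
python3 - <<'E'
from h import *
plan(516,-268,260,5.3)
E
```

```text
t 6.15 pos [ 516.84 -261.91   80.59] jaw 5.53 tz [-0.  0. -1.] q6 -0.77 w 25.5 F [-1.55 -0.53 -0.52]
 delta [ -0.84  -6.09 179.41] turn z -0.23
```

>>> {"api": "play_rows", "payload": {
  "motion": [
    {"delta_pos": [0, 0, 0], "dr": [0, 0, 0]},
    {"delta_pos": [0, 0, 0], "dr": [0, 0, 0]},
    {"delta_pos": [0, 0, 0], "dr": [0, 0, 0]}
  ]
}}

```text
time_s: 6.52
ee_pos: [517.1, -261.9, 80.6]
ee_rot: [-2.112, -2.326, -0.0]
ft_force: [-0.1, -0.0, -2.6]
width: 25.2
```

>>> {"api": "play_rows", "payload": {
  "motion": [
    {"delta_pos": [0, 0, 0], "dr": [0, 0, 0]},
    {"delta_pos": [0, 0, 0], "dr": [0, 0, 0]},
    {"delta_pos": [0, -1, -4], "dr": [0, 0, 0]},
    {"delta_pos": [0, 0, 0], "dr": [0, 0, 0]}
  ],
  "fingers": -0.2
}}

```text
time_s: 7.02
ee_pos: [516.9, -262.9, 76.4]
ee_rot: [-2.111, -2.325, 0.0]
ft_force: [-2.6, -0.6, -0.6]
width: 35.1
```

>>> {"api": "play_rows", "payload": {
  "motion": [
    {"delta_pos": [0, 0, 0], "dr": [0, 0, 0]},
    {"delta_pos": [0, 0, 0], "dr": [0, 0, 0]},
    {"delta_pos": [0, 0, 0], "dr": [0, 0, 0]},
    {"delta_pos": [0, 0, 0], "dr": [0, 0, 0]},
    {"delta_pos": [0, 0, 0], "dr": [0, 0, 0]}
  ],
  "fingers": -1
}}

```text
time_s: 7.65
ee_pos: [517.1, -262.9, 76.7]
ee_rot: [-2.112, -2.326, -0.0]
ft_force: [0.8, 0.2, -2.4]
width: 25.1
```

```bash
python3 - <<'E'
from h import *
plan(516,-268,260,5.3)
im=snap('wrist'); cv2.imwrite('pics/e.png',cv2.convertScaleAbs(im[:,:,::-1],alpha=1.7))
E
```

```text
t 7.65 pos [ 517.08 -262.9    76.67] jaw 5.53 tz [ 0.  0. -1.] q6 -0.77 w 25.1 F [ 0.78  0.16 -2.4 ]
 delta [ -1.08  -5.1  183.33] turn z -0.23
```

View pics/e.png

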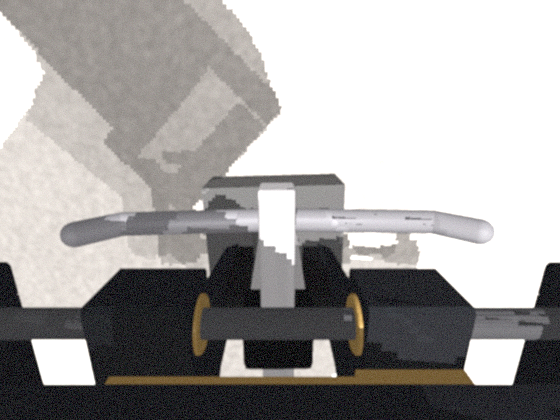

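The wrist view shows the bar centred between the jaws at column 277, with the +y rod near row 217. The 25 mm width is probably the pads bearing on the 26 mm cap. That leaves tongue plus tube at about 24 mm, which still fits the bore. I'll lift and look at the socket.

>>> {"api": "play_rows", "payload": {
  "motion": [
    {"delta_pos": [0, 0, 10], "dr": [0, 0, 0]},
    {"delta_pos": [0, 0, 20], "dr": [0, 0, 0]},
    {"delta_pos": [0, 0, 40], "dr": [0, 0, 0]},
    {"delta_pos": [0, 0, 40], "dr": [0, 0, 0]},
    {"delta_pos": [8, 38, 0], "dr": [0, 0, -2]}
  ]
}}

```text
time_s: 8.32
ee_pos: [525.9, -226.8, 190.6]
ee_rot: [2.151, 2.279, 0.001]
ft_force: [0.4, 0.4, -3.2]
width: 25.5
```

>>> {"api": "play_rows", "payload": {
  "motion": [
    {"delta_pos": [8, 50, 0], "dr": [0, 0, -3]},
    {"delta_pos": [8, 50, 0], "dr": [0, 0, -3]},
    {"delta_pos": [8, 50, 0], "dr": [0, 0, -0.8]},
    {"delta_pos": [0, 0, 0], "dr": [0, 0, 0]},
    {"delta_pos": [0, 0, 0], "dr": [0, 0, 0]}
  ]
}}

```text
time_s: 8.95
ee_pos: [549.1, -75.2, 187.3]
ee_rot: [2.283, 2.157, 0.0]
ft_force: [0.2, 1.0, -2.6]
width: 25.4
```

>>> {"api": "play_rows", "payload": {
  "motion": [
    {"delta_pos": [0, 0, 0], "dr": [0, 0, 0]},
    {"delta_pos": [0, 0, 0], "dr": [0, 0, 0]}
  ]
}}

```text
time_s: 9.2
ee_pos: [549.0, -75.9, 186.8]
ee_rot: [2.285, 2.156, -0.0]
ft_force: [-0.3, -0.1, -2.0]
width: 24.9
```

```bash
python3 - <<'E'
from h import *
plan(549,-75,187,-3.3)
k=imaging.get_calibration('wrist');im=snap('wrist'); cv2.imwrite('pics/f.png',cv2.convertScaleAbs(im[:,:,::-1],alpha=1.5))
for t,z in dict(socket_mouth=96,socket_floor=20,stand=0).items():
    print(t,[(np.round(l['position'],1),atz(l['position'],'wrist',z,k)[:2],round(l['confidence'],2)) for l in imaging.tip_of(t,'wrist')[:3]])
E
```

```text
t 9.2 pos [548.96 -75.87 186.77] jaw -3.35 tz [-0. -0. -1.] q6 -0.29 w 24.9 F [-0.35 -0.05 -1.95]
 delta [0.04 0.87 0.23] turn z 0.05 
socket_mouth [(array([275. , 104.4]), array([552.88,   2.74]), 0.7), (array([391.8, 223.9]), array([633.57, -85.91]), 0.22)]
socket_floor [(array([278.3, 108.4]), array([555.17,   0.63]), 0.95)]
stand [(array([278.5, 110.1]), array([555.34,  -0.79]), 0.89)]
```

View pics/f.png

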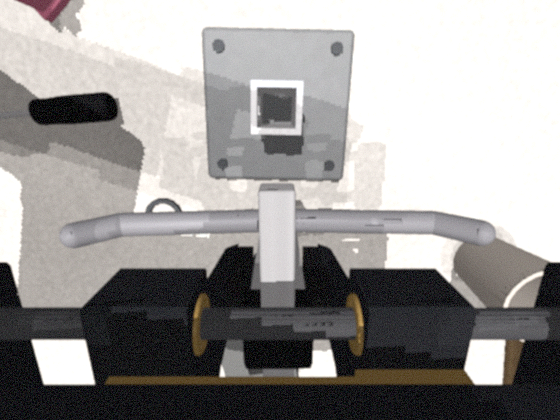

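The hanger is held, with its bar at columns 258-296. The socket mouth ring shows clearly at columns 250-302, rows 80-134. I'll fit the ring.

```bash
cat >> h.py <<'E'
def bore(im,k,z=96,box=(225,60,330,155)):
    x0,y0,x1,y1=box; g=cv2.cvtColor(im,cv2.COLOR_RGB2GRAY)[y0:y1,x0:x1]
    t,b=cv2.threshold(g,0,255,cv2.THRESH_BINARY+cv2.THRESH_OTSU)
    cs,_=cv2.findContours(b,cv2.RETR_CCOMP,cv2.CHAIN_APPROX_NONE)
    for c in cs:
        if cv2.contourArea(c)<300: continue
        r_=cv2.minAreaRect(c); bp=cv2.boxPoints(r_)+[x0,y0]
        W=np.array([atz(p,'wrist',z,k) for p in bp])
        e=W[1]-W[0]; print('thr',t,'area',cv2.contourArea(c),'px',np.round(bp.mean(0),1),'world ctr',W.mean(0)[:2],'sides',np.linalg.norm(W[1]-W[0]),np.linalg.norm(W[2]-W[1]),'ang',(np.degrees(np.arctan2(e[1],e[0]))+45)%90-45)
E
python3 - <<'E'
from h import *
k=imaging.get_calibration('wrist');im=snap('wrist')
bore(im,k)
s=observe();R=Ro.from_rotvec(s['ee_rot']).as_matrix();T=s['ee_pos']
# stand base corners at z=20 (px read from picture)
c=np.array([atz(p,'wrist',20,k) for p in [(203,28),(353,30),(346,180),(210,178)]]);print(c[:,:2],c.mean(0))
for a,b in((0,1),(3,2)): print(np.degrees(np.arctan2(*(c[b]-c[a])[[1,0]])))
# hanger in tool frame
for z in(-23.3,-21): 
  for p in((277,221),(258,224),(296,219)): print(z,p,R.T@(atz(p,'wrist',T[2]-z,k)-T))
print('exp px of rod at tool x44:',proj(T+R@np.array([44,0,-23.3]),'wrist',k))
E
```

```text
thr 88.0 area 8958.0 px [277. 107.] world ctr [553.99   0.37] sides 65.7706169262383 59.2376810267461 ang -3.3481969976708896
thr 88.0 area 1368.5 px [276.5 108. ] world ctr [553.68   0.78] sides 25.271577907512782 25.188555497851617 ang -3.35164775709886
[[496.18  68.75]
 [621.02  59.96]
 [615.9  -67.73]
 [486.5  -58.18]] [554.9   0.7  20. ]
-4.025314100789256
-4.222660208023268
-23.3 (277, 221) [ 38.29   0.68 -23.3 ]
-23.3 (258, 224) [ 37.2   -5.87 -23.3 ]
-23.3 (296, 219) [ 39.01   7.2  -23.3 ]
-21 (277, 221) [ 37.46   0.68 -21.  ]
-21 (258, 224) [ 36.35  -6.03 -21.  ]
-21 (296, 219) [ 38.2    7.34 -21.  ]
exp px of rod at tool x44: [[274.96 205.12]]
```

```bash
python3 - <<'E'
from h import *
from scipy.optimize import least_squares
k=imaging.get_calibration('wrist');s=observe();R=Ro.from_rotvec(s['ee_rot']).as_matrix();T=s['ee_pos']
# hanger pts (x along tool y, y along tool x, h)
P=np.array([(0,44,92),(-6,56,98),(6,56,98),(-66,44,106),(66,44,106),(-52,44,95),(52,44,95)],float)
px=np.array([(277,221),(259,186),(295,186),(62,234),(495,233),(125,225),(430,222)],float)
def f(v):
    ox,oy,h0,yaw=v; c,s_=np.cos(yaw),np.sin(yaw)
    X=c*P[:,0]-s_*P[:,1]; Y=s_*P[:,0]+c*P[:,1]
    t=np.c_[Y+oy,X+ox,-(P[:,2]-h0)]
    return (proj(T+(R@t.T).T,'wrist',k)-px).ravel()
q=least_squares(f,[0,0,68,0],loss='soft_l1');print('x off (tool y)',q.x[0],'y off (tool x)',q.x[1],'h at TCP',q.x[2],'yaw',np.degrees(q.x[3]));print(q.fun.reshape(-1,2))
E
```

```text
x off (tool y) 0.9966741465966225 y off (tool x) -5.318592925078394 h at TCP 70.42427270831092 yaw 0.14147536949537823
[[ 0.61 -2.44]
 [-0.31  3.36]
 [ 1.31  3.22]
 [-0.27  0.54]
 [-1.36  0.01]
 [-0.52 -2.96]
 [ 0.78 -1.05]]
```

>>> {"api": "play_rows", "payload": {
  "motion": [
    {"delta_pos": [2, 40, 0], "dr": [0, 0, -0.4]},
    {"delta_pos": [2, 42, 0], "dr": [0, 0, 0]},
    {"delta_pos": [0, 0, 0], "dr": [0, 0, 0]},
    {"delta_pos": [0, 0, 0], "dr": [0, 0, 0]},
    {"delta_pos": [0, 0, -10], "dr": [0, 0, 0]}
  ]
}}

```text
time_s: 10.07
ee_pos: [553.4, 6.0, 176.9]
ee_rot: [2.292, 2.147, 0.001]
ft_force: [-0.3, -0.2, -2.4]
width: 25.4
```

>>> {"api": "play_rows", "payload": {
  "motion": [
    {"delta_pos": [0, 0, -7], "dr": [0, 0, 0]},
    {"delta_pos": [0, 0, -7], "dr": [0, 0, 0]},
    {"delta_pos": [0, 0, 0], "dr": [0, 0, 0]},
    {"delta_pos": [0, 0, 0], "dr": [0, 0, 0]}
  ]
}}

```text
time_s: 10.58
ee_pos: [553.2, 7.0, 162.9]
ee_rot: [2.291, 2.149, 0.0]
ft_force: [-0.5, -0.2, -2.6]
width: 25.4
```

```bash
python3 - <<'E'
from h import *
plan(553,6,150,-3.7)
a=snap('side')[150:270,220:370];b=snap('top')[170:270,210:350]
a=cv2.resize(a,(600,480),interpolation=cv2.INTER_CUBIC)
cv2.imwrite('pics/g.png',a[:,:,::-1])
E
```

```text
t 10.57 pos [553.16   6.98 162.87] jaw -3.67 tz [ 0. -0. -1.] q6 -0.14 w 25.4 F [-0.49 -0.24 -2.57]
 delta [ -0.16  -0.98 -12.87] turn z -0.03
```

View pics/g.png

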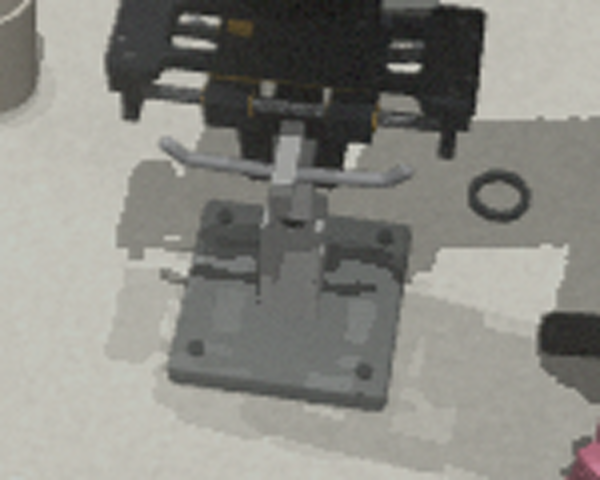

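The hanger's foot is at the socket mouth, visually centred, with no contact force. I'll lower it slowly and watch the force.

>>> {"api": "play_rows", "payload": {
  "motion": [
    {"delta_pos": [0, 0, -5], "dr": [0, 0, 0]},
    {"delta_pos": [0, 0, -5], "dr": [0, 0, 0]},
    {"delta_pos": [0, 0, 0], "dr": [0, 0, 0]}
  ]
}}

```text
time_s: 11.05
ee_pos: [552.8, 7.1, 152.2]
ee_rot: [-2.291, -2.149, 0.001]
ft_force: [-0.5, 0.5, -2.4]
width: 25.2
```

>>> {"api": "play_rows", "payload": {
  "motion": [
    {"delta_pos": [0, 0, -5], "dr": [0, 0, 0]},
    {"delta_pos": [0, 0, -5], "dr": [0, 0, 0]},
    {"delta_pos": [0, 0, 0], "dr": [0, 0, 0]}
  ]
}}

```text
time_s: 11.42
ee_pos: [552.8, 7.1, 142.3]
ee_rot: [-2.291, -2.149, 0.001]
ft_force: [0.3, 0.1, -3.2]
width: 25.5
```

>>> {"api": "play_rows", "payload": {
  "motion": [
    {"delta_pos": [0, 0, -4], "dr": [0, 0, 0]},
    {"delta_pos": [0, 0, -4], "dr": [0, 0, 0]},
    {"delta_pos": [0, 0, 0], "dr": [0, 0, 0]},
    {"delta_pos": [0, 0, 0], "dr": [0, 0, 0]}
  ]
}}

```text
time_s: 11.92
ee_pos: [553.1, 7.0, 134.8]
ee_rot: [2.291, 2.149, 0.0]
ft_force: [0.6, 0.3, -2.5]
width: 25.2
```

>>> {"api": "play_rows", "payload": {
  "motion": [
    {"delta_pos": [0, 0, -3], "dr": [0, 0, 0]},
    {"delta_pos": [0, 0, -3], "dr": [0, 0, 0]},
    {"delta_pos": [0, 0, 0], "dr": [0, 0, 0]}
  ]
}}

```text
time_s: 12.3
ee_pos: [552.9, 7.1, 128.4]
ee_rot: [-2.291, -2.149, 0.001]
ft_force: [-0.1, -0.1, -2.9]
width: 25.2
```

>>> {"api": "play_rows", "payload": {
  "motion": [
    {"delta_pos": [0, 0, -2], "dr": [0, 0, 0]},
    {"delta_pos": [0, 0, 0], "dr": [0, 0, 0]}
  ]
}}

```text
time_s: 12.55
ee_pos: [553.0, 7.0, 126.6]
ee_rot: [-2.291, -2.149, 0.0]
ft_force: [-0.0, -0.0, -2.8]
width: 25.3
```

>>> {"api": "play_rows", "payload": {
  "motion": [
    {"delta_pos": [0, 0, -2], "dr": [0, 0, 0]},
    {"delta_pos": [0, 0, 0], "dr": [0, 0, 0]}
  ]
}}

```text
time_s: 12.8
ee_pos: [552.9, 7.1, 124.6]
ee_rot: [-2.291, -2.149, 0.0]
ft_force: [-0.8, 0.1, -3.6]
width: 24.9
```

>>> {"api": "play_rows", "payload": {
  "motion": [
    {"delta_pos": [0, 0, -2], "dr": [0, 0, 0]},
    {"delta_pos": [0, 0, 0], "dr": [0, 0, 0]}
  ]
}}

```text
time_s: 13.05
ee_pos: [553.0, 7.1, 122.6]
ee_rot: [-2.291, -2.149, 0.0]
ft_force: [0.6, -0.5, -2.9]
width: 25.4
```

>>> {"api": "play_rows", "payload": {
  "motion": [
    {"delta_pos": [0, 0, -2], "dr": [0, 0, 0]},
    {"delta_pos": [0, 0, 0], "dr": [0, 0, 0]}
  ]
}}

```text
time_s: 13.3
ee_pos: [553.0, 7.0, 120.6]
ee_rot: [-2.291, -2.149, 0.0]
ft_force: [0.0, 0.3, -2.0]
width: 25.6
```

>>> {"api": "play_rows", "payload": {
  "motion": [
    {"delta_pos": [0, 0, -1.5], "dr": [0, 0, 0]},
    {"delta_pos": [0, 0, 0], "dr": [0, 0, 0]},
    {"delta_pos": [0, 0, 0], "dr": [0, 0, 0]}
  ]
}}

```text
time_s: 13.68
ee_pos: [553.0, 7.1, 119.3]
ee_rot: [-2.291, -2.149, 0.0]
ft_force: [1.0, 0.4, -2.2]
width: 25.2
```

>>> {"api": "play_rows", "payload": {
  "motion": [
    {"delta_pos": [0, 0, 0], "dr": [0, 0, 0]},
    {"delta_pos": [0, 0, 0], "dr": [0, 0, 0]},
    {"delta_pos": [0, 0, 0], "dr": [0, 0, 0]},
    {"delta_pos": [0, 0, 0], "dr": [0, 0, 0]}
  ],
  "fingers": -0.1
}}

```text
time_s: 14.18
ee_pos: [553.1, 7.1, 119.4]
ee_rot: [2.291, 2.149, 0.0]
ft_force: [0.4, 0.7, 0.6]
width: 39.5
```

>>> {"api": "play_rows", "payload": {
  "motion": [
    {"delta_pos": [0, 0, 30], "dr": [0, 0, 0]},
    {"delta_pos": [0, 0, 40], "dr": [0, 0, 0]},
    {"delta_pos": [0, 0, 0], "dr": [0, 0, 0]},
    {"delta_pos": [0, 0, 0], "dr": [0, 0, 0]},
    {"delta_pos": [0, 0, 0], "dr": [0, 0, 0]}
  ]
}}

```text
time_s: 14.8
ee_pos: [552.6, 7.1, 188.1]
ee_rot: [-2.29, -2.148, 0.002]
ft_force: [0.4, -0.3, 0.2]
width: 39.6
```

```bash
python3 - <<'E'
from h import *
plan(553,1.5,210,-3.7)
b=snap('wrist')
a=snap('side')[150:270,220:370]
a=cv2.resize(a,(525,420),interpolation=cv2.INTER_CUBIC)
im=cv2.convertScaleAbs(np.hstack([a,b]),alpha=1.4)
cv2.imwrite('pics/i.png',cv2.resize(im,None,fx=.73,fy=.73)[:,:,::-1])
E
```

```text
t 14.8 pos [552.62   7.08 188.11] jaw -3.67 tz [-0.  0. -1.] q6 -0.14 w 39.6 F [ 0.38 -0.29  0.22]
 delta [ 0.38 -5.58 21.89] turn z -0.03
```

View pics/i.png

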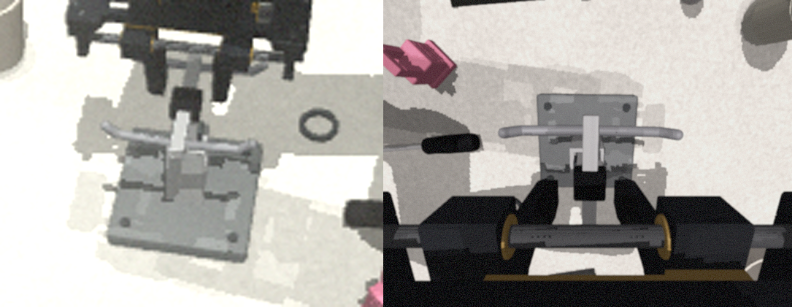

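>>> {"api": "play_rows", "payload": {
  "motion": [
    {"delta_pos": [0, -5, 7], "dr": [0, 0, 0]},
    {"delta_pos": [0, 0, 0], "dr": [0, 0, 0]},
    {"delta_pos": [0, 0, 0], "dr": [0, 0, 0]},
    {"delta_pos": [0, 0, 0], "dr": [0, 0, 0]},
    {"delta_pos": [0, 0, -5], "dr": [0, 0, 0]}
  ],
  "fingers": -1
}}

```text
time_s: 15.52
ee_pos: [553.1, 2.1, 191.2]
ee_rot: [2.291, 2.149, 0.001]
ft_force: [-0.7, -0.7, 0.0]
width: 0.3
```

>>> {"api": "play_rows", "payload": {
  "motion": [
    {"delta_pos": [0, 0, -8], "dr": [0, 0, 0]},
    {"delta_pos": [0, 0, -8], "dr": [0, 0, 0]},
    {"delta_pos": [0, 0, 0], "dr": [0, 0, 0]}
  ]
}}

```text
time_s: 15.9
ee_pos: [552.7, 2.1, 174.3]
ee_rot: [-2.29, -2.148, 0.002]
ft_force: [-1.1, 0.4, -0.2]
width: 0.5
```

>>> {"api": "play_rows", "payload": {
  "motion": [
    {"delta_pos": [0, 0, -5], "dr": [0, 0, 0]},
    {"delta_pos": [0, 0, -5], "dr": [0, 0, 0]},
    {"delta_pos": [0, 0, 0], "dr": [0, 0, 0]}
  ]
}}

```text
time_s: 16.27
ee_pos: [552.9, 2.1, 164.8]
ee_rot: [-2.291, -2.149, 0.001]
ft_force: [0.1, 0.4, -0.0]
width: 0.5
```

>>> {"api": "play_rows", "payload": {
  "motion": [
    {"delta_pos": [0, 0, -4], "dr": [0, 0, 0]},
    {"delta_pos": [0, 0, -4], "dr": [0, 0, 0]},
    {"delta_pos": [0, 0, 0], "dr": [0, 0, 0]}
  ]
}}

```text
time_s: 16.65
ee_pos: [552.9, 2.1, 156.8]
ee_rot: [-2.291, -2.149, 0.001]
ft_force: [-0.1, -0.4, 0.5]
width: 0.3
```

>>> {"api": "play_rows", "payload": {
  "motion": [
    {"delta_pos": [0, 0, -4], "dr": [0, 0, 0]},
    {"delta_pos": [0, 0, -4], "dr": [0, 0, 0]},
    {"delta_pos": [0, 0, 0], "dr": [0, 0, 0]}
  ]
}}

```text
time_s: 17.02
ee_pos: [552.9, 2.1, 148.8]
ee_rot: [-2.291, -2.149, 0.001]
ft_force: [0.1, -1.1, -0.3]
width: 0.6
```

>>> {"api": "play_rows", "payload": {
  "motion": [
    {"delta_pos": [0, 0, -3], "dr": [0, 0, 0]},
    {"delta_pos": [0, 0, 0], "dr": [0, 0, 0]}
  ]
}}

```text
time_s: 17.27
ee_pos: [553.0, 2.1, 146.0]
ee_rot: [-2.291, -2.149, 0.0]
ft_force: [0.7, 0.4, 0.5]
width: 0.5
```

>>> {"api": "play_rows", "payload": {
  "motion": [
    {"delta_pos": [0, 0, -2], "dr": [0, 0, 0]},
    {"delta_pos": [0, 0, 0], "dr": [0, 0, 0]},
    {"delta_pos": [0, 0, 0], "dr": [0, 0, 0]}
  ]
}}

```text
time_s: 17.65
ee_pos: [553.0, 2.1, 144.2]
ee_rot: [-2.291, -2.149, 0.0]
ft_force: [-0.7, -0.7, -0.5]
width: 0.6
```

>>> {"api": "play_rows", "payload": {
  "motion": [
    {"delta_pos": [0, 0, -1.5], "dr": [0, 0, 0]},
    {"delta_pos": [0, 0, 0], "dr": [0, 0, 0]},
    {"delta_pos": [0, 0, 0], "dr": [0, 0, 0]}
  ]
}}

```text
time_s: 18.02
ee_pos: [553.0, 2.1, 142.7]
ee_rot: [-2.291, -2.149, 0.0]
ft_force: [-1.1, -0.3, -0.8]
width: 0.4
```

>>> {"api": "play_rows", "payload": {
  "motion": [
    {"delta_pos": [0, 0, -1], "dr": [0, 0, 0]},
    {"delta_pos": [0, 0, 0], "dr": [0, 0, 0]}
  ]
}}

```text
time_s: 18.27
ee_pos: [553.6, 2.0, 142.4]
ee_rot: [2.29, 2.148, 0.002]
ft_force: [0.9, 0.7, 5.2]
width: 0.1
```

>>> {"api": "play_rows", "payload": {
  "motion": [
    {"delta_pos": [0, 0, -0.7], "dr": [0, 0, 0]},
    {"delta_pos": [0, 0, 0], "dr": [0, 0, 0]}
  ]
}}

```text
time_s: 18.52
ee_pos: [553.8, 1.9, 142.3]
ee_rot: [2.289, 2.147, 0.003]
ft_force: [0.2, 0.7, 9.7]
width: 0.4
```

Contact came with the fingertips at z≈120.4, where the cap should be with the foot home, and 10 N produced no further travel. I'll retreat, turn the jaws to about 86° and look at the window from the -x side.

>>> {"api": "play_rows", "payload": {
  "motion": [
    {"delta_pos": [0, 0, 40], "dr": [0, 0, 0]},
    {"delta_pos": [-20, 0, 40], "dr": [0, 0, 10]},
    {"delta_pos": [-30, 0, 0], "dr": [0, 0, 10]},
    {"delta_pos": [-30, 0, 0], "dr": [0, 0, 10]},
    {"delta_pos": [-33, 0, 0], "dr": [0, 0, 10]}
  ],
  "fingers": 0.15
}}

```text
time_s: 19.15
ee_pos: [438.9, 2.1, 220.9]
ee_rot: [-1.41, -2.807, 0.0]
ft_force: [-0.4, -0.0, 0.0]
width: 47.9
```

>>> {"api": "play_rows", "payload": {
  "motion": [
    {"delta_pos": [0, 0, 0], "dr": [0, 0, 10]},
    {"delta_pos": [0, 0, 0], "dr": [0, 0, 10]},
    {"delta_pos": [0, 0, -20], "dr": [0, 0, 10]},
    {"delta_pos": [0, 0, -20], "dr": [0, 0, 10]},
    {"delta_pos": [0, 0, -30], "dr": [0, 0, 10]}
  ]
}}

```text
time_s: 19.77
ee_pos: [440.2, 2.0, 150.7]
ee_rot: [0.091, 3.139, -0.001]
ft_force: [-0.5, -0.6, 0.3]
width: 51.0
```

>>> {"api": "play_rows", "payload": {
  "motion": [
    {"delta_pos": [0, 0, 0], "dr": [0, 0, 0]},
    {"delta_pos": [0, 0, 0], "dr": [0, 0, 0]},
    {"delta_pos": [0, 0, 0], "dr": [0, 0, 0]}
  ]
}}

```text
time_s: 20.15
ee_pos: [440.5, 1.9, 152.0]
ee_rot: [0.103, 3.138, -0.001]
ft_force: [0.5, -0.0, 0.5]
width: 50.6
```

```bash
python3 - <<'E'
from h import *
plan(440,2,150,86.3)
k=imaging.get_calibration('wrist');im=snap('wrist')
p=proj(np.array([533,2,92]),'wrist',k)[0].astype(int);print(p)
for t in('tongue','hanger_mid'): print(t,[(np.round(l['position'],1),round(l['confidence'],2)) for l in imaging.tip_of(t,'wrist')[:3]])
for t,z in dict(hanger_mid=72,peg_nl=114,peg_nr=114,peg_fl=114,peg_fr=114).items():
    print(t,[(np.round(l['position'],1),atz(l['position'],'wrist',z,k)[:2],round(l['confidence'],2)) for l in imaging.tip_of(t,'wrist')[:3]])
cv2.imwrite('pics/j.png',im[:,:,::-1])
y=max(0,p[1]-75);x=max(0,p[0]-100)
cv2.imwrite('pics/k.png',cv2.convertScaleAbs(cv2.resize(im[y:y+150,x:x+200],None,fx=4,fy=4,interpolation=cv2.INTER_CUBIC)[:,:,::-1],alpha=1.5))
E
```

```text
t 20.15 pos [440.46   1.94 152.03] jaw 86.23 tz [ 0. -0. -1.] q6 -1.77 w 50.6 F [ 0.47 -0.01  0.54]
 delta [-0.46  0.06 -2.03] turn z 0.07 
[287 351]Traceback (most recent call last):
  File "<stdin>", line 5, in <module>
ValueError: it knows: beaker, block, cassette1_eye, cassette2_eye, cassette3_eye, cassette4_eye, drops, hanger_foot, hanger_mid, mat, peg_fl, peg_fr, peg_nl, peg_nr, socket_floor, socket_mouth, spray, stand
```

>>> {"api": "play_rows", "payload": {
  "motion": [
    {"delta_pos": [30, 0, 20], "dr": [0, 0, 0]},
    {"delta_pos": [30, 0, 0], "dr": [0, 0, 0]},
    {"delta_pos": [25, 0, 0], "dr": [0, 0, 0]},
    {"delta_pos": [0, 0, 0], "dr": [0, 0, 0]},
    {"delta_pos": [0, 0, 0], "dr": [0, 0, 0]}
  ]
}}

```text
time_s: 20.82
ee_pos: [524.2, 2.2, 171.1]
ee_rot: [-0.101, -3.139, -0.0]
ft_force: [-0.3, -0.1, -0.9]
width: 50.6
```

```bash
python3 - <<'E'
from h import *
plan(440,2,150,86.3)
k=imaging.get_calibration('wrist');im=snap('wrist')
p=proj(np.array([533,2,92]),'wrist',k)[0].astype(int);print(p)
print('tongue',[(np.round(l['position'],1),round(l['confidence'],2),l['mask'].sum()) for l in imaging.trace('tongue','wrist')[:3]])
for t,z in dict(hanger_mid=72,peg_nl=114,peg_nr=114,peg_fl=114,peg_fr=114).items():
    print(t,[(np.round(l['position'],1),atz(l['position'],'wrist',z,k)[:2],round(l['confidence'],2)) for l in imaging.tip_of(t,'wrist')[:3]])
y=max(0,p[1]-110);x=max(0,p[0]-100)
cv2.imwrite('pics/k.png',cv2.convertScaleAbs(cv2.resize(im[y:y+150,x:x+200],None,fx=4,fy=4,interpolation=cv2.INTER_CUBIC)[:,:,::-1],alpha=1.5))
E
```

```text
t 20.82 pos [524.18   2.19 171.14] jaw 86.32 tz [-0.  0. -1.] q6 -1.73 w 50.6 F [-0.27 -0.09 -0.89]
 delta [-84.18  -0.19 -21.14] turn z -0.02 
[279 234]
tongue [(array([283.6, 229.1]), 0.53, np.int64(272))]
hanger_mid [(array([280.8, 251.8]), array([556.06,   1.94]), 0.57)]
peg_nl [(array([353.4, 223.5]), array([519.79,  48.92]), 0.93)]
peg_nr [(array([214. , 223.2]), array([513.94, -37.4 ]), 0.82)]
peg_fl [(array([344.7, 331.9]), array([599.95,  43.35]), 0.73)]
peg_fr []
```

View pics/k.png

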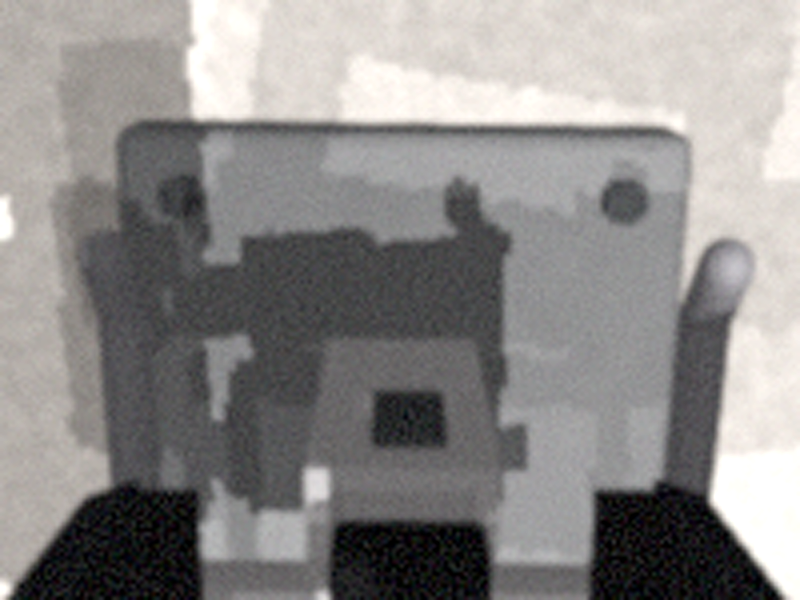

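The crop shows the socket's -x wall at about (410,420), with a dark block around 14 mm wide in the window. That's the tongue, popped out, and the tongue network agrees at (283,229). The hanger is home with its axis at about (553.3,2.2) and a yaw of -3.7°. Next I'll look at the mat.

>>> {"api": "play_rows", "payload": {
  "motion": [
    {"delta_pos": [0, 20, 30], "dr": [0, 0, 0]},
    {"delta_pos": [4, 50, 30], "dr": [0, 0, 0]},
    {"delta_pos": [4, 54, 20], "dr": [0, 0, 0]},
    {"delta_pos": [4, 54, 10], "dr": [0, 0, 0]},
    {"delta_pos": [4, 50, 0], "dr": [0, 0, 0]}
  ]
}}

```text
time_s: 21.8
ee_pos: [541.0, 231.9, 262.1]
ee_rot: [0.1, 3.138, 0.001]
ft_force: [0.1, 0.5, -0.8]
width: 50.6
```

>>> {"api": "play_rows", "payload": {
  "motion": [
    {"delta_pos": [0, 48, 0], "dr": [0, 0, 0]},
    {"delta_pos": [0, 0, 0], "dr": [0, 0, 0]},
    {"delta_pos": [0, 0, 0], "dr": [0, 0, 0]},
    {"delta_pos": [0, 0, 0], "dr": [0, 0, 0]}
  ]
}}

```text
time_s: 22.3
ee_pos: [541.2, 276.9, 261.2]
ee_rot: [-0.103, -3.14, 0.0]
ft_force: [-0.5, -0.4, 0.1]
width: 50.8
```

```bash
cat >> h.py <<'E'
def cass(name=None):
    k=imaging.get_calibration('wrist');im=snap('wrist',name)
    for l in imaging.tip_of('cassette1_eye','wrist'):
        print('eye',np.round(l['position'],1),'xy@59',atz(l['position'],'wrist',59,k)[:2],round(l['confidence'],2))
    for l in imaging.trace('cassette1_eye','wrist'):
        m=l['mask'].astype(np.uint8); rgb=im[l['mask']].mean(0) if m.sum() else None
        print('mask',np.round(l['position'],1),m.sum(),rgb,round(l['confidence'],2))
    return im,k
E
python3 - <<'E'
from h import *
plan(540,278,260,86.3)
im,k=cass('l')
E
```

```text
t 22.3 pos [541.21 276.94 261.16] jaw 86.25 tz [-0. -0. -1.] q6 -1.23 w 50.8 F [-0.53 -0.43  0.07]
 delta [-1.21  1.06 -1.16] turn z 0.05 
eye [221.2 202.9] xy@59 [559.35 213.1 ] 0.95
eye [ 42.2 265.9] xy@59 [621.8  -4.7] 0.15
mask [225.1 193.2] 1500 [93.95 91.44 87.29] 0.88
mask [ 26.2 226.9] 2315 [128.48 126.61 128.53] 0.3
```

View pics/l.png

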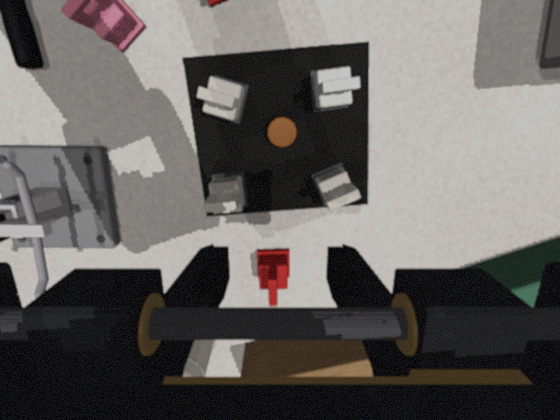

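```bash
python3 - <<'E'
from h import *
k=imaging.get_calibration('wrist')
for i in range(1,5):
    n=f'cassette{i}_eye'
    print(n,[(np.round(l['position'],1),atz(l['position'],'wrist',59,k)[:2],round(l['confidence'],2)) for l in imaging.tip_of(n,'wrist')[:3]],[(np.round(l['position'],1),round(l['confidence'],2)) for l in imaging.trace(n,'wrist')[:3]])
im=cv2.imread('pics/l.png')[40:225,180:380]
cv2.imwrite('pics/m.png',cv2.convertScaleAbs(cv2.resize(im,None,fx=4,fy=3.2 if 0 else 4,interpolation=cv2.INTER_CUBIC)[:600*4//4+140],alpha=1.3)[:,:])
E
python3 -c "
import cv2;i=cv2.imread('pics/m.png');print(i.shape);cv2.imwrite('pics/m.png',cv2.resize(i,(640,592)))"
```

```text
cassette1_eye [(array([221.2, 202.9]), array([559.41, 213.4 ]), 0.95), (array([ 42.2, 265.9]), array([621.9 ,  -4.39]), 0.15)] [(array([225.1, 193.2]), 0.88), (array([ 26.2, 226.9]), 0.3)]
cassette2_eye [(array([340.2, 195.6]), array([559.75, 343.6 ]), 0.92), (array([194.9, 334.8]), array([729.5 , 159.71]), 0.2)] [(array([335. , 186.4]), 0.8), (array([ 67.1, 193.9]), 0.74)]
cassette3_eye [(array([220.6,  95.3]), array([448.76, 226.07]), 0.91), (array([273.6, 284.7]), array([664.68, 263.59]), 0.77), (array([89. ,  3.8]), array([362.11, 115.2 ]), 0.69)] [(array([107.1,  18.1]), 0.8), (array([272.6, 271.3]), 0.7), (array([224.2,  95.9]), 0.57)]
cassette4_eye [(array([336.2,  89.1]), array([450.57, 340.46]), 0.7)] [(array([332.3,  89.6]), 0.65)]
(740, 800, 3)
```

View pics/m.png

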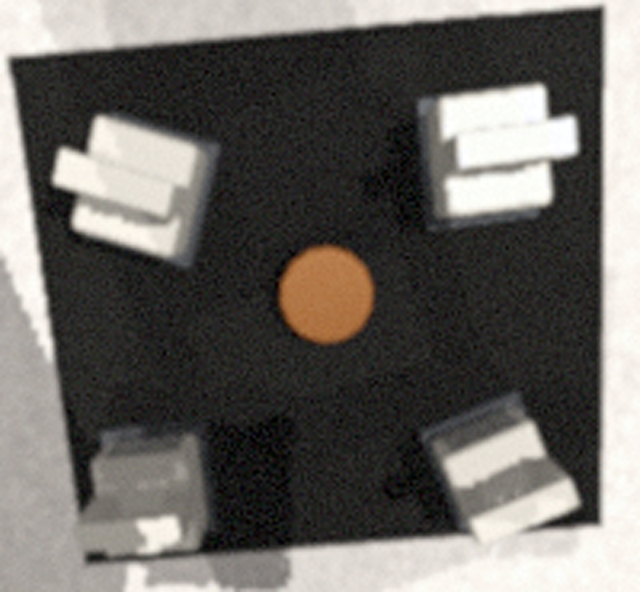

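Four white cassettes stand on the mat, with eyes at wrist pixels (221,203), (340,196), (221,95) and (336,89). Fitting jaw headings to their loops gives about 89°, 110°, 68° and 95°. The pink and red look-alikes at (105,18) and (273,270) are off the mat. I'll pick up C1 first.

>>> {"api": "play_rows", "payload": {
  "motion": [
    {"delta_pos": [6, -30, -20], "dr": [0, 0, 2.7]},
    {"delta_pos": [12, -34, -40], "dr": [0, 0, 0]},
    {"delta_pos": [0, 0, -50], "dr": [0, 0, 0]},
    {"delta_pos": [0, 0, -50], "dr": [0, 0, 0]},
    {"delta_pos": [0, 0, -44], "dr": [0, 0, 0]}
  ]
}}

```text
time_s: 23.48
ee_pos: [558.8, 213.9, 55.4]
ee_rot: [-0.027, -3.141, 0.0]
ft_force: [1.0, -0.1, 0.5]
width: 50.5
```

>>> {"api": "play_rows", "payload": {
  "motion": [
    {"delta_pos": [0, 0, 0], "dr": [0, 0, 0]},
    {"delta_pos": [0, 0, 0], "dr": [0, 0, 0]}
  ]
}}

```text
time_s: 23.72
ee_pos: [560.0, 214.3, 58.8]
ee_rot: [0.026, 3.139, 0.001]
ft_force: [0.4, -0.0, 0.4]
width: 50.5
```

>>> {"api": "play_rows", "payload": {
  "motion": [
    {"delta_pos": [0, 0, 0], "dr": [0, 0, 0]},
    {"delta_pos": [0, 0, 0], "dr": [0, 0, 0]},
    {"delta_pos": [0, 0, 0], "dr": [0, 0, 0]},
    {"delta_pos": [0, 0, 0], "dr": [0, 0, 0]}
  ],
  "fingers": -1,
  "grip_force": 30
}}

```text
time_s: 24.22
ee_pos: [559.7, 214.3, 58.6]
ee_rot: [0.026, 3.139, 0.001]
ft_force: [-0.9, -0.2, 7.0]
width: 33.9
```

```bash
python3 - <<'E'
from h import *
plan(651,40,205,86.3)
E
```

```text
t 24.23 pos [559.65 214.28  58.55] jaw 89.04 tz [ 0.  0. -1.] q6 -1.39 w 33.9 F [-0.92 -0.17  7.03]
 delta [  91.35 -174.28  146.45] turn z -2.74
```

>>> {"api": "play_rows", "payload": {
  "motion": [
    {"delta_pos": [0, 0, 40], "dr": [0, 0, 0]},
    {"delta_pos": [0, 0, 56], "dr": [0, 0, 0]},
    {"delta_pos": [0, 0, 50], "dr": [0, 0, -2.7]},
    {"delta_pos": [22, -44, 0], "dr": [0, 0, 0]},
    {"delta_pos": [23, -44, 0], "dr": [0, 0, 0]}
  ]
}}

```text
time_s: 24.85
ee_pos: [604.2, 125.4, 204.1]
ee_rot: [0.098, 3.139, -0.0]
ft_force: [0.3, 0.5, -2.0]
width: 33.8
```

>>> {"api": "play_rows", "payload": {
  "motion": [
    {"delta_pos": [23, -44, 0], "dr": [0, 0, 0]},
    {"delta_pos": [23, -42, 0], "dr": [0, 0, 0]},
    {"delta_pos": [0, 0, 0], "dr": [0, 0, 0]},
    {"delta_pos": [0, 0, -35], "dr": [0, 0, 0]},
    {"delta_pos": [0, 0, -45], "dr": [0, 0, 0]}
  ]
}}

```text
time_s: 25.48
ee_pos: [649.9, 40.9, 123.2]
ee_rot: [0.1, 3.138, 0.0]
ft_force: [-0.4, -0.5, -1.6]
width: 33.8
```

>>> {"api": "play_rows", "payload": {
  "motion": [
    {"delta_pos": [0, 0, 0], "dr": [0, 0, 0]},
    {"delta_pos": [0, 0, 0], "dr": [0, 0, 0]}
  ]
}}

```text
time_s: 25.72
ee_pos: [650.6, 40.5, 125.0]
ee_rot: [0.099, 3.138, -0.0]
ft_force: [0.9, -0.1, -1.5]
width: 33.6
```

```bash
python3 - <<'E'
from h import *
plan(651,40,124.5,86.3)
a=snap('side')[100:280,200:400]
cv2.imwrite('pics/n.png',cv2.convertScaleAbs(cv2.resize(a,(660,594),interpolation=cv2.INTER_CUBIC)[:,:,::-1],alpha=1.2))
E
```

```text
t 25.73 pos [650.59  40.52 125.03] jaw 86.37 tz [ 0. -0. -1.] q6 -1.63 w 33.6 F [ 0.86 -0.14 -1.53]
 delta [ 0.41 -0.52 -0.53] turn z -0.07
```

View pics/n.png

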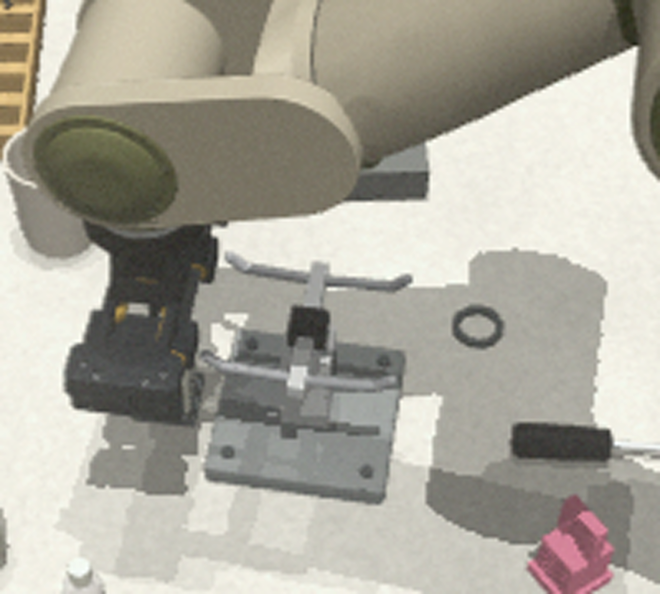

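The hanger is seated. The gripper is at the +x tip of the +y peg, which lies at (205,358) in the crop. I'll slide the cassette on.

>>> {"api": "play_rows", "payload": {
  "motion": [
    {"delta_pos": [-15, 1, 0], "dr": [0, 0, 0]},
    {"delta_pos": [-10, 0.6, 0.5], "dr": [0, 0, 0]},
    {"delta_pos": [-4, 0.2, -0.5], "dr": [0, 0, 0]},
    {"delta_pos": [-4, 0.3, -0.5], "dr": [0, 0, 0]},
    {"delta_pos": [0, 0, 0], "dr": [0, 0, 0]}
  ]
}}

```text
time_s: 26.4
ee_pos: [617.0, 42.1, 122.7]
ee_rot: [0.101, 3.14, -0.0]
ft_force: [0.3, 0.2, -0.8]
width: 33.7
```

>>> {"api": "play_rows", "payload": {
  "motion": [
    {"delta_pos": [-6, 0.4, -4], "dr": [0, 0, 0]},
    {"delta_pos": [-6, 0.4, -4], "dr": [0, 0, 0]},
    {"delta_pos": [-6, 0.4, -1.5], "dr": [0, 0, 0]},
    {"delta_pos": [-6, 0.4, -0.5], "dr": [0, 0, 0]},
    {"delta_pos": [0, 0, 0], "dr": [0, 0, 0]}
  ]
}}

```text
time_s: 27.02
ee_pos: [592.7, 43.8, 112.7]
ee_rot: [-0.1, -3.14, -0.0]
ft_force: [-0.3, 0.1, -1.2]
width: 33.6
```

>>> {"api": "play_rows", "payload": {
  "motion": [
    {"delta_pos": [0, 0, -3], "dr": [0, 0, 0]},
    {"delta_pos": [0, 0, -3], "dr": [0, 0, 0]},
    {"delta_pos": [0, 0, 0], "dr": [0, 0, 0]}
  ]
}}

```text
time_s: 27.4
ee_pos: [593.0, 43.8, 106.2]
ee_rot: [-0.101, -3.139, -0.0]
ft_force: [0.6, 0.5, -2.4]
width: 33.9
```

```bash
python3 - <<'E'
from h import *
plan(594,43.6,104.5,86.3)
E
```

```text
t 27.4 pos [593.    43.75 106.17] jaw 86.33 tz [-0.  0. -1.] q6 -1.63 w 33.9 F [ 0.61  0.53 -2.38]
 delta [ 1.   -0.15 -1.67] turn z -0.03
```

>>> {"api": "play_rows", "payload": {
  "motion": [
    {"delta_pos": [0, 0, -1], "dr": [0, 0, 0]},
    {"delta_pos": [0, 0, 0], "dr": [0, 0, 0]},
    {"delta_pos": [0, 0, 0], "dr": [0, 0, 0]}
  ]
}}

```text
time_s: 27.78
ee_pos: [593.1, 43.8, 105.6]
ee_rot: [0.101, 3.14, -0.0]
ft_force: [-0.0, -0.1, -1.2]
width: 33.8
```

>>> {"api": "play_rows", "payload": {
  "motion": [
    {"delta_pos": [0, 0, -1], "dr": [0, 0, 0]},
    {"delta_pos": [0, 0, 0], "dr": [0, 0, 0]},
    {"delta_pos": [0, 0, 0], "dr": [0, 0, 0]}
  ]
}}

```text
time_s: 28.15
ee_pos: [593.0, 43.8, 104.6]
ee_rot: [-0.1, -3.14, -0.0]
ft_force: [-0.6, -0.5, -1.7]
width: 33.9
```

>>> {"api": "play_rows", "payload": {
  "motion": [
    {"delta_pos": [0, 0, -1], "dr": [0, 0, 0]},
    {"delta_pos": [0, 0, 0], "dr": [0, 0, 0]},
    {"delta_pos": [0, 0, 0], "dr": [0, 0, 0]}
  ]
}}

```text
time_s: 28.52
ee_pos: [593.4, 43.9, 103.9]
ee_rot: [0.1, 3.139, 0.0]
ft_force: [1.7, 1.7, 3.7]
width: 33.3
```

>>> {"api": "play_rows", "payload": {
  "motion": [
    {"delta_pos": [0, 0, 0], "dr": [0, 0, 0]},
    {"delta_pos": [0, 0, 0], "dr": [0, 0, 0]},
    {"delta_pos": [0, 0, 0], "dr": [0, 0, 0]},
    {"delta_pos": [0, 0, 20], "dr": [0, 0, 0]},
    {"delta_pos": [0, 0, 45], "dr": [0, 0, 0]}
  ],
  "fingers": 0.12
}}

```text
time_s: 29.15
ee_pos: [592.2, 43.7, 167.6]
ee_rot: [-0.101, -3.135, -0.001]
ft_force: [-0.1, 0.2, 0.7]
width: 49.0
```

>>> {"api": "play_rows", "payload": {
  "motion": [
    {"delta_pos": [0, 0, 50], "dr": [0, 0, 0]},
    {"delta_pos": [-13, 53, 22], "dr": [0, 0, 0]},
    {"delta_pos": [-13, 58, 20], "dr": [0, 0, 0]},
    {"delta_pos": [-13, 58, 0], "dr": [0, 0, 0]},
    {"delta_pos": [-13, 58, 0], "dr": [0, 0, 0]}
  ]
}}

```text
time_s: 29.78
ee_pos: [540.4, 272.2, 260.7]
ee_rot: [0.101, 3.14, -0.0]
ft_force: [1.1, -1.0, 0.1]
width: 49.2
```

>>> {"api": "play_rows", "payload": {
  "motion": [
    {"delta_pos": [0, 0, 0], "dr": [0, 0, 0]},
    {"delta_pos": [0, 0, 0], "dr": [0, 0, 0]},
    {"delta_pos": [0, 0, 0], "dr": [0, 0, 0]}
  ]
}}

```text
time_s: 30.15
ee_pos: [541.5, 269.3, 260.4]
ee_rot: [-0.103, -3.14, 0.0]
ft_force: [-0.7, 0.9, -0.3]
width: 49.2
```

```bash
cat >> h.py <<'E'
def allc(name):
    k=imaging.get_calibration('wrist');im=snap('wrist')
    for i in range(1,5):
        n=f'cassette{i}_eye'
        print(n,[(np.round(l['position'],1),atz(l['position'],'wrist',59,k)[:2],round(l['confidence'],2)) for l in imaging.tip_of(n,'wrist')[:3]])
    cv2.imwrite(f'pics/{name}.png',cv2.convertScaleAbs(cv2.resize(im[30:230,0:400],(800,400),interpolation=cv2.INTER_CUBIC)[:,:,::-1],alpha=1.3))
E
python3 - <<'E'
from h import *
plan(559.7,343.6,58.5,110)
allc('o')
a=snap('side')[100:280,200:400]
cv2.imwrite('pics/p.png',cv2.resize(a,(500,450),interpolation=cv2.INTER_CUBIC)[:,:,::-1])
E
```

```text
t 30.15 pos [541.54 269.29 260.42] jaw 86.23 tz [-0. -0. -1.] q6 -1.24 w 49.2 F [-0.69  0.9  -0.32]
 delta [  18.16   74.31 -201.92] turn z 23.77 
cassette1_eye [(array([ 57.2, 257.3]), array([611.94,   8.75]), 0.71), (array([  8.4, 217.3]), array([560.23, -31.88]), 0.71)]
cassette2_eye [(array([345.5, 194. ]), array([558.38, 341.22]), 0.8)]
cassette3_eye [(array([222.7,  59.2]), array([416.71, 224.22]), 0.98), (array([278.7, 282.9]), array([662.39, 261.83]), 0.7), (array([96.8,  2.4]), array([361.88, 115.07]), 0.67)]
cassette4_eye [(array([343.6,  89.2]), array([451.46, 339.66]), 0.9)]
```

View pics/p.png

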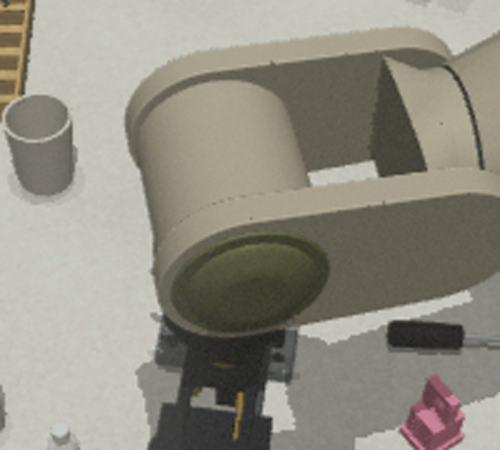

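C1 hangs: the network puts its eye at wrist (57,257), on the far peg. The side view is blocked by the arm. C3 has been knocked to about (416.7,224.2). C2 is unchanged, so I'll pick it up now.

>>> {"api": "play_rows", "payload": {
  "motion": [
    {"delta_pos": [9, 35, -20], "dr": [0, 0, 9]},
    {"delta_pos": [9, 38, -40], "dr": [0, 0, 9]},
    {"delta_pos": [0, 0, -50], "dr": [0, 0, 6]},
    {"delta_pos": [0, 0, -50], "dr": [0, 0, 0]},
    {"delta_pos": [0, 0, -42], "dr": [0, 0, 0]}
  ]
}}

```text
time_s: 31.08
ee_pos: [558.8, 343.3, 56.5]
ee_rot: [0.554, -3.091, 0.0]
ft_force: [0.4, 0.6, 0.4]
width: 49.4
```

>>> {"api": "play_rows", "payload": {
  "motion": [
    {"delta_pos": [0, 0, 0], "dr": [0, 0, 0]},
    {"delta_pos": [0, 0, 0], "dr": [0, 0, 0]}
  ]
}}

```text
time_s: 31.32
ee_pos: [560.0, 343.8, 60.4]
ee_rot: [-0.554, 3.09, 0.001]
ft_force: [0.7, -0.3, 1.0]
width: 49.1
```

>>> {"api": "play_rows", "payload": {
  "motion": [
    {"delta_pos": [0, 0, 0], "dr": [0, 0, 0]},
    {"delta_pos": [0, 0, 0], "dr": [0, 0, 0]},
    {"delta_pos": [0, 0, 0], "dr": [0, 0, 0]},
    {"delta_pos": [0, 0, 0], "dr": [0, 0, 0]}
  ],
  "fingers": -1
}}

```text
time_s: 31.82
ee_pos: [559.6, 343.8, 60.1]
ee_rot: [-0.554, 3.09, 0.001]
ft_force: [-0.2, -0.2, 6.3]
width: 33.7
```

```bash
python3 - <<'E'
from h import *
plan(645.3,-47.8,205,86.3)
E
```

```text
t 31.82 pos [559.65 343.82  60.09] jaw 110.34 tz [ 0.  0. -1.] q6 -1.55 w 33.7 F [-0.17 -0.23  6.29]
 delta [  85.65 -391.62  144.91] turn z -24.04
```

>>> {"api": "play_rows", "payload": {
  "motion": [
    {"delta_pos": [0, 0, 40], "dr": [0, 0, 0]},
    {"delta_pos": [0, 0, 56], "dr": [0, 0, 0]},
    {"delta_pos": [0, 0, 50], "dr": [0, 0, -4]},
    {"delta_pos": [15, -52, 0], "dr": [0, 0, -7]},
    {"delta_pos": [15, -57, 0], "dr": [0, 0, -7]}
  ]
}}

```text
time_s: 32.45
ee_pos: [589.0, 233.8, 205.2]
ee_rot: [-0.061, 3.14, 0.0]
ft_force: [-0.2, -1.1, -1.4]
width: 33.7
```

>>> {"api": "play_rows", "payload": {
  "motion": [
    {"delta_pos": [15, -57, 0], "dr": [0, 0, -6]},
    {"delta_pos": [15, -57, 0], "dr": [0, 0, 0]},
    {"delta_pos": [13, -57, 0], "dr": [0, 0, 0]},
    {"delta_pos": [13, -56, 0], "dr": [0, 0, 0]},
    {"delta_pos": [0, -56, 0], "dr": [0, 0, 0]}
  ]
}}

```text
time_s: 33.08
ee_pos: [645.3, -50.4, 204.4]
ee_rot: [0.101, 3.14, 0.0]
ft_force: [0.7, 0.1, -2.0]
width: 33.8
```

>>> {"api": "play_rows", "payload": {
  "motion": [
    {"delta_pos": [0, 0, 0], "dr": [0, 0, 0]},
    {"delta_pos": [0, 0, -35], "dr": [0, 0, 0]},
    {"delta_pos": [0, 0, -45], "dr": [0, 0, 0]},
    {"delta_pos": [0, 0, 0], "dr": [0, 0, 0]},
    {"delta_pos": [0, 0, 0], "dr": [0, 0, 0]}
  ]
}}

```text
time_s: 33.7
ee_pos: [645.8, -47.9, 126.4]
ee_rot: [0.099, 3.138, -0.001]
ft_force: [-0.1, -0.6, -0.4]
width: 33.9
```

```bash
python3 - <<'E'
from h import *
plan(645.3,-47.8,126,86.3)
E
```

```text
t 33.7 pos [645.82 -47.95 126.38] jaw 86.38 tz [ 0. -0. -1.] q6 -1.76 w 33.9 F [-0.14 -0.59 -0.38]
 delta [-0.52  0.15 -0.38] turn z -0.08
```

Now the same slide-in, with TCP about 1.5 mm higher, and then lower to contact.

>>> {"api": "play_rows", "payload": {
  "motion": [
    {"delta_pos": [-15, 1, 0], "dr": [0, 0, 0]},
    {"delta_pos": [-10, 0.6, 0.5], "dr": [0, 0, 0]},
    {"delta_pos": [-4, 0.2, -0.5], "dr": [0, 0, 0]},
    {"delta_pos": [-4, 0.3, -0.5], "dr": [0, 0, 0]},
    {"delta_pos": [0, 0, 0], "dr": [0, 0, 0]}
  ]
}}

```text
time_s: 34.33
ee_pos: [612.0, -46.4, 124.1]
ee_rot: [0.101, 3.14, 0.0]
ft_force: [-0.0, 0.0, -0.9]
width: 33.8
```

>>> {"api": "play_rows", "payload": {
  "motion": [
    {"delta_pos": [-6, 0.4, -4], "dr": [0, 0, 0]},
    {"delta_pos": [-6, 0.4, -4], "dr": [0, 0, 0]},
    {"delta_pos": [-6, 0.4, -1.5], "dr": [0, 0, 0]},
    {"delta_pos": [-6, 0.4, -0.5], "dr": [0, 0, 0]},
    {"delta_pos": [0, 0, 0], "dr": [0, 0, 0]}
  ]
}}

```text
time_s: 34.95
ee_pos: [587.8, -44.7, 114.1]
ee_rot: [-0.101, -3.14, -0.0]
ft_force: [-0.2, -0.0, -1.1]
width: 33.5
```

>>> {"api": "play_rows", "payload": {
  "motion": [
    {"delta_pos": [0, 0, -3], "dr": [0, 0, 0]},
    {"delta_pos": [0, 0, -3], "dr": [0, 0, 0]},
    {"delta_pos": [0, 0, -1], "dr": [0, 0, 0]},
    {"delta_pos": [0, 0, 0], "dr": [0, 0, 0]},
    {"delta_pos": [0, 0, 0], "dr": [0, 0, 0]}
  ]
}}

```text
time_s: 35.58
ee_pos: [588.1, -44.7, 107.0]
ee_rot: [0.1, 3.14, -0.0]
ft_force: [0.4, -0.1, -1.0]
width: 33.5
```

>>> {"api": "play_rows", "payload": {
  "motion": [
    {"delta_pos": [0, 0, -1], "dr": [0, 0, 0]},
    {"delta_pos": [0, 0, 0], "dr": [0, 0, 0]},
    {"delta_pos": [0, 0, 0], "dr": [0, 0, 0]}
  ]
}}

```text
time_s: 35.95
ee_pos: [588.3, -44.9, 106.2]
ee_rot: [0.101, 3.139, -0.0]
ft_force: [1.3, -1.0, 2.8]
width: 33.4
```

>>> {"api": "play_rows", "payload": {
  "motion": [
    {"delta_pos": [0, 0, -1], "dr": [0, 0, 0]},
    {"delta_pos": [0, 0, 0], "dr": [0, 0, 0]},
    {"delta_pos": [0, 0, 0], "dr": [0, 0, 0]}
  ]
}}

```text
time_s: 36.33
ee_pos: [588.7, -45.2, 105.7]
ee_rot: [0.101, 3.138, -0.001]
ft_force: [1.5, -1.9, 5.2]
width: 33.4
```

>>> {"api": "play_rows", "payload": {
  "motion": [
    {"delta_pos": [0, 0, 0], "dr": [0, 0, 0]},
    {"delta_pos": [0, 0, 0], "dr": [0, 0, 0]},
    {"delta_pos": [0, 0, 0], "dr": [0, 0, 0]},
    {"delta_pos": [0, 0, 20], "dr": [0, 0, 0]},
    {"delta_pos": [0, 0, 45], "dr": [0, 0, 0]}
  ],
  "fingers": 0.12
}}

```text
time_s: 36.95
ee_pos: [587.2, -44.5, 169.0]
ee_rot: [-0.1, -3.135, -0.002]
ft_force: [0.3, 0.0, 0.1]
width: 49.2
```

>>> {"api": "play_rows", "payload": {
  "motion": [
    {"delta_pos": [0, 0, 50], "dr": [0, 0, 0]},
    {"delta_pos": [-14, 50, 22], "dr": [0, 0, 0]},
    {"delta_pos": [-15, 55, 20], "dr": [0, 0, 0]},
    {"delta_pos": [-15, 55, 0], "dr": [0, 0, 0]},
    {"delta_pos": [-15, 55, 0], "dr": [0, 0, 0]}
  ]
}}

```text
time_s: 37.58
ee_pos: [528.3, 171.9, 262.1]
ee_rot: [0.101, 3.14, 0.0]
ft_force: [0.3, 0.4, 0.4]
width: 49.0
```

>>> {"api": "play_rows", "payload": {
  "motion": [
    {"delta_pos": [-15, 55, 0], "dr": [0, 0, 0]},
    {"delta_pos": [-15, 55, 0], "dr": [0, 0, 0]},
    {"delta_pos": [0, 0, 0], "dr": [0, 0, 0]},
    {"delta_pos": [0, 0, 0], "dr": [0, 0, 0]},
    {"delta_pos": [0, 0, 0], "dr": [0, 0, 0]}
  ]
}}

```text
time_s: 38.2
ee_pos: [499.6, 279.1, 261.9]
ee_rot: [-0.103, -3.14, 0.0]
ft_force: [-0.3, 0.3, -0.3]
width: 49.6
```

```bash
python3 - <<'E'
from h import *
plan(450.6,340,58.5,95)
k=imaging.get_calibration('wrist');im=snap('wrist')
for i in (3,4):
    n=f'cassette{i}_eye'
    print(n,[(np.round(l['position'],1),atz(l['position'],'wrist',59,k)[:2],round(l['confidence'],2)) for l in imaging.tip_of(n,'wrist')[:3]])
cv2.imwrite('pics/q.png',cv2.convertScaleAbs(cv2.resize(im[60:260,180:400],(660,600),interpolation=cv2.INTER_CUBIC)[:,:,::-1],alpha=1.2))
E
```

```text
t 38.2 pos [499.56 279.05 261.91] jaw 86.23 tz [-0. -0. -1.] q6 -1.2 w 49.6 F [-0.34  0.26 -0.34]
 delta [ -48.96   60.95 -203.41] turn z 8.77 
cassette3_eye [(array([217.6,   6.8]), array([330.34, 234.27]), 0.91), (array([221.6, 106.8]), array([417.86, 227.48]), 0.69), (array([273. , 314.4]), array([664.74, 261.62]), 0.69)]
cassette4_eye [(array([334.4, 131.5]), array([449.61, 340.11]), 0.58)]
```

View pics/q.png

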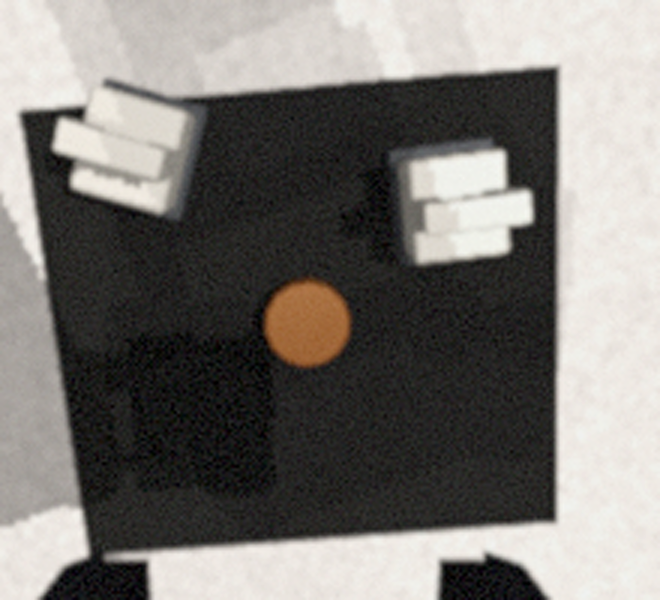

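C3 is at wrist (222,108), about (417.9,227.5), with a heading of 68.6°. C4 is at (334,131), about (449.8,340.1), with a heading of 94°. I'll take C4 to the near -y peg.

>>> {"api": "play_rows", "payload": {
  "motion": [
    {"delta_pos": [-25, 30, -20], "dr": [0, 0, 4]},
    {"delta_pos": [-25, 31, -40], "dr": [0, 0, 4]},
    {"delta_pos": [0, 0, -50], "dr": [0, 0, 0]},
    {"delta_pos": [0, 0, -50], "dr": [0, 0, 0]},
    {"delta_pos": [0, 0, -42], "dr": [0, 0, 0]}
  ]
}}

```text
time_s: 38.98
ee_pos: [449.1, 340.7, 58.4]
ee_rot: [0.118, -3.139, 0.0]
ft_force: [-0.4, -0.2, -0.1]
width: 49.3
```

>>> {"api": "play_rows", "payload": {
  "motion": [
    {"delta_pos": [0, 0, 0], "dr": [0, 0, 0]},
    {"delta_pos": [0, 0, 0], "dr": [0, 0, 0]}
  ]
}}

```text
time_s: 39.22
ee_pos: [450.0, 341.4, 61.6]
ee_rot: [-0.118, 3.137, 0.001]
ft_force: [-0.1, 0.7, 1.0]
width: 49.2
```

>>> {"api": "play_rows", "payload": {
  "motion": [
    {"delta_pos": [0, 0, 0], "dr": [0, 0, 0]},
    {"delta_pos": [0, 0, 0], "dr": [0, 0, 0]},
    {"delta_pos": [0, 0, 0], "dr": [0, 0, 0]},
    {"delta_pos": [0, 0, 0], "dr": [0, 0, 0]}
  ],
  "fingers": -1
}}

```text
time_s: 39.72
ee_pos: [449.6, 341.6, 61.4]
ee_rot: [-0.119, 3.137, 0.001]
ft_force: [-0.7, 0.4, 7.5]
width: 33.9
```

```bash
python3 - <<'E'
from h import *
plan(455.7,-35.6,205,86.3)
E
```

```text
t 39.73 pos [449.61 341.59  61.36] jaw 94.35 tz [ 0.  0. -1.] q6 -1.21 w 33.9 F [-0.69  0.44  7.53]
 delta [   6.09 -377.19  143.64] turn z -8.05
```

>>> {"api": "play_rows", "payload": {
  "motion": [
    {"delta_pos": [0, 0, 40], "dr": [0, 0, 0]},
    {"delta_pos": [0, 0, 56], "dr": [0, 0, 0]},
    {"delta_pos": [0, 0, 48], "dr": [0, 0, -4]},
    {"delta_pos": [2, -52, 0], "dr": [0, 0, -4]},
    {"delta_pos": [2, -54, 0], "dr": [0, 0, 0]}
  ]
}}

```text
time_s: 40.35
ee_pos: [452.8, 234.3, 204.7]
ee_rot: [0.099, 3.139, 0.0]
ft_force: [1.5, -0.5, -1.5]
width: 33.8
```

>>> {"api": "play_rows", "payload": {
  "motion": [
    {"delta_pos": [2, -54, 0], "dr": [0, 0, 0]},
    {"delta_pos": [0, -54, 0], "dr": [0, 0, 0]},
    {"delta_pos": [0, -54, 0], "dr": [0, 0, 0]},
    {"delta_pos": [0, -54, 0], "dr": [0, 0, 0]},
    {"delta_pos": [0, -55, 0], "dr": [0, 0, 0]}
  ]
}}

```text
time_s: 40.98
ee_pos: [454.7, -37.4, 204.3]
ee_rot: [0.1, 3.139, -0.0]
ft_force: [0.4, -0.4, -1.3]
width: 33.8
```

>>> {"api": "play_rows", "payload": {
  "motion": [
    {"delta_pos": [0, 0, 0], "dr": [0, 0, 0]},
    {"delta_pos": [0, 0, -35], "dr": [0, 0, 0]},
    {"delta_pos": [0, 0, -43], "dr": [0, 0, 0]},
    {"delta_pos": [0, 0, 0], "dr": [0, 0, 0]},
    {"delta_pos": [0, 0, 0], "dr": [0, 0, 0]}
  ]
}}

```text
time_s: 41.6
ee_pos: [455.7, -35.5, 127.3]
ee_rot: [0.099, 3.138, -0.001]
ft_force: [0.3, -0.1, -0.1]
width: 33.5
```

```bash
python3 - <<'E'
from h import *
plan(455.7,-35.6,127.5,86.3)
k=imaging.get_calibration('wrist')
for c in ('top','side'):
  snap(c); kk=imaging.get_calibration(c)
  for t in('peg_nr','peg_nl','cassette1_eye','cassette2_eye'):
    print(c,t,[(np.round(l['position'],1),atz(l['position'],c,114 if 'peg' in t else 105,kk)[:2],round(l['confidence'],2)) for l in imaging.tip_of(t,c)[:2]])
E
```

```text
t 41.6 pos [455.69 -35.46 127.33] jaw 86.38 tz [ 0. -0. -1.] q6 -1.85 w 33.5 F [ 0.26 -0.11 -0.14]
 delta [ 0.01 -0.14  0.17] turn z -0.08 
top peg_nr [(array([291.2, 233.9]), array([514.97, -38.3 ]), 0.89)]
top peg_nl [(array([253.1, 234. ]), array([515.13,  47.  ]), 0.75)]
top cassette1_eye [(array([255.2, 202.3]), array([587.01,  42.47]), 0.83)]
top cassette2_eye [(array([291.7, 200.4]), array([591.21, -40.64]), 0.65), (array([258.7, 200.5]), array([591.1 ,  34.52]), 0.64)]
side peg_nr [(array([311.5, 183.8]), array([511.97, -45.54]), 0.78)]
side peg_nl [(array([306.3, 217.7]), array([518.15,  53.  ]), 0.94), (array([311.7, 189.3]), array([510.64, -29.01]), 0.27)]
side cassette1_eye [(array([274.3, 214.9]), array([589.31,  44.79]), 0.58)]
side cassette2_eye [(array([280.6, 184.7]), array([583.5 , -44.19]), 0.79)]
```

C1 and C2 hang at (589,44) and (588,-43), according to both cameras. I'll slide C4 onto the near -y peg.

>>> {"api": "play_rows", "payload": {
  "motion": [
    {"delta_pos": [15, -1, 0], "dr": [0, 0, 0]},
    {"delta_pos": [10, -0.6, 0.5], "dr": [0, 0, 0]},
    {"delta_pos": [4, -0.2, -0.5], "dr": [0, 0, 0]},
    {"delta_pos": [4, -0.3, -0.5], "dr": [0, 0, 0]},
    {"delta_pos": [0, 0, 0], "dr": [0, 0, 0]}
  ]
}}

```text
time_s: 42.72
ee_pos: [488.0, -37.8, 125.4]
ee_rot: [-0.1, -3.14, -0.0]
ft_force: [-0.3, -0.0, -1.2]
width: 33.6
```

>>> {"api": "play_rows", "payload": {
  "motion": [
    {"delta_pos": [6, -0.4, -4], "dr": [0, 0, 0]},
    {"delta_pos": [6, -0.4, -4], "dr": [0, 0, 0]},
    {"delta_pos": [6, -0.4, -1.5], "dr": [0, 0, 0]},
    {"delta_pos": [6, -0.4, -0.5], "dr": [0, 0, 0]},
    {"delta_pos": [0, 0, 0], "dr": [0, 0, 0]}
  ]
}}

```text
time_s: 43.35
ee_pos: [512.5, -39.5, 115.4]
ee_rot: [0.1, 3.14, -0.0]
ft_force: [-0.3, 0.4, -0.6]
width: 33.6
```

>>> {"api": "play_rows", "payload": {
  "motion": [
    {"delta_pos": [0, 0, -3], "dr": [0, 0, 0]},
    {"delta_pos": [0, 0, -3], "dr": [0, 0, 0]},
    {"delta_pos": [0, 0, -1], "dr": [0, 0, 0]},
    {"delta_pos": [0, 0, 0], "dr": [0, 0, 0]},
    {"delta_pos": [0, 0, 0], "dr": [0, 0, 0]}
  ]
}}

```text
time_s: 43.98
ee_pos: [512.1, -39.5, 108.6]
ee_rot: [0.101, 3.14, -0.0]
ft_force: [-1.2, -0.9, 0.4]
width: 33.5
```

>>> {"api": "play_rows", "payload": {
  "motion": [
    {"delta_pos": [0, 0, -1], "dr": [0, 0, 0]},
    {"delta_pos": [0, 0, 0], "dr": [0, 0, 0]},
    {"delta_pos": [0, 0, 0], "dr": [0, 0, 0]}
  ]
}}

```text
time_s: 44.35
ee_pos: [512.1, -39.6, 107.7]
ee_rot: [0.101, 3.14, -0.0]
ft_force: [-2.1, -1.2, 3.6]
width: 33.9
```

>>> {"api": "play_rows", "payload": {
  "motion": [
    {"delta_pos": [0, 0, 0], "dr": [0, 0, 0]},
    {"delta_pos": [0, 0, 0], "dr": [0, 0, 0]},
    {"delta_pos": [0, 0, 0], "dr": [0, 0, 0]},
    {"delta_pos": [0, 0, 20], "dr": [0, 0, 0]},
    {"delta_pos": [0, 0, 45], "dr": [0, 0, 0]}
  ],
  "fingers": 0.12
}}

```text
time_s: 44.98
ee_pos: [511.4, -39.2, 171.8]
ee_rot: [-0.1, -3.136, -0.002]
ft_force: [0.2, -0.7, 0.2]
width: 49.2
```

>>> {"api": "play_rows", "payload": {
  "motion": [
    {"delta_pos": [0, 0, 50], "dr": [0, 0, 0]},
    {"delta_pos": [-11, 50, 20], "dr": [0, 0, 0]},
    {"delta_pos": [-11, 55, 20], "dr": [0, 0, 0]},
    {"delta_pos": [-11, 55, 0], "dr": [0, 0, 0]},
    {"delta_pos": [-11, 55, 0], "dr": [0, 0, 0]}
  ]
}}

```text
time_s: 45.6
ee_pos: [467.5, 177.3, 262.7]
ee_rot: [0.101, 3.139, 0.0]
ft_force: [0.5, -0.3, 0.5]
width: 49.3
```

>>> {"api": "play_rows", "payload": {
  "motion": [
    {"delta_pos": [0, 52, 0], "dr": [0, 0, 0]},
    {"delta_pos": [0, 0, 0], "dr": [0, 0, -9]},
    {"delta_pos": [0, 0, 0], "dr": [0, 0, -8.7]},
    {"delta_pos": [0, 0, 0], "dr": [0, 0, 0]},
    {"delta_pos": [0, 0, 0], "dr": [0, 0, 0]}
  ]
}}

```text
time_s: 46.22
ee_pos: [468.1, 227.5, 262.4]
ee_rot: [-0.578, -3.088, 0.0]
ft_force: [0.4, -0.3, 0.2]
width: 49.2
```

```bash
python3 - <<'E'
from h import *
plan(417.9,227.5,61,68.6)
k=imaging.get_calibration('wrist');im=snap('wrist')
for n in('cassette3_eye','cassette1_eye'):
    print(n,[(np.round(l['position'],1),atz(l['position'],'wrist',59,k)[:2],round(l['confidence'],2)) for l in imaging.tip_of(n,'wrist')[:4]])
for l in imaging.trace('cassette3_eye','wrist'):
    print(np.round(l['position']),im[l['mask']].mean(0),l['mask'].sum(), cv2.minAreaRect(cv2.findNonZero(l['mask'].astype(np.uint8))))
E
```

```text
t 46.23 pos [468.07 227.46 262.44] jaw 68.79 tz [-0.  0. -1.] q6 -0.98 w 49.2 F [ 0.39 -0.28  0.16]
 delta [ -50.17    0.04 -201.44] turn z -0.19 
cassette3_eye [(array([231. ,  52.7]), array([333.05, 231.76]), 0.85), (array([318.9,   7.9]), array([328.04, 322.56]), 0.63), (array([261. , 139.9]), array([419.54, 227.58]), 0.6)]
cassette1_eye []
[233.  57.] [125.25  39.    37.93] 1890 ((232.03526306152344, 52.079193115234375), (57.83572769165039, 40.699214935302734), 54.688785552978516)
[312.  18.] [127.34  43.11  41.93] 1911 ((313.91510009765625, 19.452829360961914), (48.35091781616211, 47.3893928527832), 74.05460357666016)
[150. 128.] [138.86  89.64 103.73] 2029 ((150.40000915527344, 131.20001220703125), (49.1934928894043, 50.087921142578125), 26.56505012512207)
[262. 136.] [167.05 165.74 159.98] 1364 ((259.0, 138.0), (38.0, 38.0), 90.0)
```

>>> {"api": "play_rows", "payload": {
  "motion": [
    {"delta_pos": [-24, 0, -20], "dr": [0, 0, 0]},
    {"delta_pos": [-25, 0, -40], "dr": [0, 0, 0]},
    {"delta_pos": [0, 0, -50], "dr": [0, 0, 0]},
    {"delta_pos": [0, 0, -50], "dr": [0, 0, 0]},
    {"delta_pos": [0, 0, -42], "dr": [0, 0, 0]}
  ]
}}

```text
time_s: 47.05
ee_pos: [418.9, 227.5, 59.0]
ee_rot: [-0.581, -3.087, 0.0]
ft_force: [1.4, 1.1, -0.4]
width: 49.0
```

>>> {"api": "play_rows", "payload": {
  "motion": [
    {"delta_pos": [0, 0, 0], "dr": [0, 0, 0]},
    {"delta_pos": [0, 0, 0], "dr": [0, 0, 0]}
  ]
}}

```text
time_s: 47.3
ee_pos: [419.9, 227.7, 61.8]
ee_rot: [0.582, 3.085, 0.001]
ft_force: [0.4, -0.1, 0.1]
width: 49.1
```

>>> {"api": "play_rows", "payload": {
  "motion": [
    {"delta_pos": [0, 0, 0], "dr": [0, 0, 0]},
    {"delta_pos": [0, 0, 0], "dr": [0, 0, 0]},
    {"delta_pos": [0, 0, 0], "dr": [0, 0, 0]},
    {"delta_pos": [0, 0, 0], "dr": [0, 0, 0]}
  ],
  "fingers": -1
}}

```text
time_s: 47.8
ee_pos: [419.5, 227.7, 61.7]
ee_rot: [0.582, 3.085, 0.001]
ft_force: [-1.8, -0.7, 8.0]
width: 33.8
```

```bash
python3 - <<'E'
from h import *
plan(461.3,52.2,205,86.3)
E
```

```text
t 47.8 pos [419.55 227.68  61.68] jaw 68.63 tz [ 0.  0. -1.] q6 -0.95 w 33.8 F [-1.81 -0.73  8.03]
 delta [  41.75 -175.48  143.32] turn z 17.67
```

>>> {"api": "play_rows", "payload": {
  "motion": [
    {"delta_pos": [0, 0, 40], "dr": [0, 0, 0]},
    {"delta_pos": [0, 0, 56], "dr": [0, 0, 0]},
    {"delta_pos": [0, 0, 47], "dr": [0, 0, 6]},
    {"delta_pos": [10, -40, 0], "dr": [0, 0, 6]},
    {"delta_pos": [10, -45, 0], "dr": [0, 0, 5.7]}
  ]
}}

```text
time_s: 48.42
ee_pos: [439.1, 141.9, 204.5]
ee_rot: [0.092, 3.138, 0.0]
ft_force: [1.7, 0.3, -1.2]
width: 33.5
```

>>> {"api": "play_rows", "payload": {
  "motion": [
    {"delta_pos": [11, -45, 0], "dr": [0, 0, 0]},
    {"delta_pos": [11, -45, 0], "dr": [0, 0, 0]},
    {"delta_pos": [0, 0, 0], "dr": [0, 0, 0]},
    {"delta_pos": [0, 0, -35], "dr": [0, 0, 0]},
    {"delta_pos": [0, 0, -42], "dr": [0, 0, 0]}
  ]
}}

```text
time_s: 49.05
ee_pos: [461.2, 53.2, 126.4]
ee_rot: [0.1, 3.137, -0.0]
ft_force: [1.1, 0.6, -1.7]
width: 33.4
```

>>> {"api": "play_rows", "payload": {
  "motion": [
    {"delta_pos": [0, 0, 0], "dr": [0, 0, 0]},
    {"delta_pos": [0, 0, 0], "dr": [0, 0, 0]}
  ]
}}

```text
time_s: 49.3
ee_pos: [461.6, 52.9, 127.9]
ee_rot: [0.1, 3.138, -0.0]
ft_force: [0.1, 0.9, -1.6]
width: 33.5
```

```bash
python3 - <<'E'
from h import *
plan(461.3,52.2,127.7,86.3)
E
```

```text
t 49.3 pos [461.62  52.92 127.87] jaw 86.37 tz [ 0. -0. -1.] q6 -1.65 w 33.5 F [ 0.06  0.92 -1.59]
 delta [-0.32 -0.72 -0.17] turn z -0.07
```

>>> {"api": "play_rows", "payload": {
  "motion": [
    {"delta_pos": [15, -1.5, 0], "dr": [0, 0, 0]},
    {"delta_pos": [10, -0.8, 0.5], "dr": [0, 0, 0]},
    {"delta_pos": [4, -0.2, -0.5], "dr": [0, 0, 0]},
    {"delta_pos": [4, -0.3, -0.5], "dr": [0, 0, 0]},
    {"delta_pos": [0, 0, 0], "dr": [0, 0, 0]}
  ]
}}

```text
time_s: 49.92
ee_pos: [494.1, 49.8, 126.0]
ee_rot: [-0.101, -3.14, -0.0]
ft_force: [-0.2, -0.8, -0.7]
width: 33.7
```

>>> {"api": "play_rows", "payload": {
  "motion": [
    {"delta_pos": [6, -0.4, -4], "dr": [0, 0, 0]},
    {"delta_pos": [6, -0.4, -4], "dr": [0, 0, 0]},
    {"delta_pos": [6, -0.4, -1.5], "dr": [0, 0, 0]},
    {"delta_pos": [6, -0.4, -0.5], "dr": [0, 0, 0]},
    {"delta_pos": [0, 0, 0], "dr": [0, 0, 0]}
  ]
}}

```text
time_s: 50.55
ee_pos: [518.5, 48.1, 115.9]
ee_rot: [0.101, 3.14, -0.0]
ft_force: [-0.8, 0.4, -0.3]
width: 33.3
```

>>> {"api": "play_rows", "payload": {
  "motion": [
    {"delta_pos": [0, 0, -3], "dr": [0, 0, 0]},
    {"delta_pos": [0, 0, -3], "dr": [0, 0, 0]},
    {"delta_pos": [0, 0, -1], "dr": [0, 0, 0]},
    {"delta_pos": [0, 0, 0], "dr": [0, 0, 0]},
    {"delta_pos": [0, 0, 0], "dr": [0, 0, 0]}
  ]
}}

```text
time_s: 51.18
ee_pos: [517.9, 48.5, 109.4]
ee_rot: [0.1, 3.14, 0.001]
ft_force: [-1.5, 2.5, 4.3]
width: 34.1
```

>>> {"api": "play_rows", "payload": {
  "motion": [
    {"delta_pos": [0, 0, -1], "dr": [0, 0, 0]},
    {"delta_pos": [0, 0, 0], "dr": [0, 0, 0]},
    {"delta_pos": [0, 0, 0], "dr": [0, 0, 0]}
  ]
}}

```text
time_s: 51.55
ee_pos: [517.8, 48.9, 108.9]
ee_rot: [0.1, 3.139, 0.002]
ft_force: [-4.8, 5.6, 10.9]
width: 33.6
```

>>> {"api": "play_rows", "payload": {
  "motion": [
    {"delta_pos": [0, 0, 1], "dr": [0, 0, 0]},
    {"delta_pos": [0, 0, 0], "dr": [0, 0, 0]}
  ]
}}

```text
time_s: 51.8
ee_pos: [518.0, 48.4, 109.4]
ee_rot: [0.1, 3.14, 0.001]
ft_force: [-2.9, 3.3, 6.2]
width: 33.8
```

>>> {"api": "play_rows", "payload": {
  "motion": [
    {"delta_pos": [0, 0, 0], "dr": [0, 0, 0]},
    {"delta_pos": [0, 0, 0], "dr": [0, 0, 0]},
    {"delta_pos": [0, 0, 0], "dr": [0, 0, 0]},
    {"delta_pos": [0, 0, 20], "dr": [0, 0, 0]},
    {"delta_pos": [0, 0, 45], "dr": [0, 0, 0]}
  ],
  "fingers": 0.12
}}

```text
time_s: 52.42
ee_pos: [517.4, 48.1, 173.3]
ee_rot: [-0.101, -3.136, -0.001]
ft_force: [0.1, -0.4, -1.0]
width: 49.3
```

>>> {"api": "play_rows", "payload": {
  "motion": [
    {"delta_pos": [0, 0, 50], "dr": [0, 0, 0]},
    {"delta_pos": [-30, 45, 35], "dr": [0, 0, 0]},
    {"delta_pos": [-34, 50, 0], "dr": [0, 0, 0]},
    {"delta_pos": [-34, 50, 0], "dr": [0, 0, 0]},
    {"delta_pos": [-34, 50, 0], "dr": [0, 0, 0]}
  ]
}}

```text
time_s: 53.05
ee_pos: [385.7, 243.0, 258.0]
ee_rot: [0.101, 3.14, 0.0]
ft_force: [0.1, 0.6, -0.5]
width: 49.0
```

>>> {"api": "play_rows", "payload": {
  "motion": [
    {"delta_pos": [-34, 50, 0], "dr": [0, 0, 0]},
    {"delta_pos": [-34, 50, 0], "dr": [0, 0, 0]},
    {"delta_pos": [-34, 50, 0], "dr": [0, 0, 0]},
    {"delta_pos": [-30, 45, 0], "dr": [0, 0, 0]},
    {"delta_pos": [0, 0, 0], "dr": [0, 0, 0]}
  ]
}}

```text
time_s: 53.68
ee_pos: [252.9, 438.8, 257.6]
ee_rot: [-0.093, -3.14, 0.0]
ft_force: [-0.0, -1.1, -0.2]
width: 49.1
```

```bash
python3 - <<'E'
from h import *
plan(461.3,52.2,127.7,86.3)
a=snap('side')
for i in range(1,5):
  print(i,[(np.round(l['position'],1),atz(l['position'],'side',105)[:2],round(l['confidence'],2)) for l in imaging.tip_of(f'cassette{i}_eye','side')[:3]])
b=snap('top')
for i in range(1,5):
  print(i,[(np.round(l['position'],1),atz(l['position'],'top',105)[:2],round(l['confidence'],2)) for l in imaging.tip_of(f'cassette{i}_eye','top')[:3]])
a=cv2.resize(a[110:290,200:380],(400,400),interpolation=cv2.INTER_CUBIC)
b=cv2.resize(b[80:290,130:340],(400,400),interpolation=cv2.INTER_CUBIC)
cv2.imwrite('pics/r.png',np.hstack([a,b])[:,:,::-1])
E
```

```text
t 53.67 pos [252.94 438.75 257.58] jaw 86.61 tz [-0. -0. -1.] q6 -0.7 w 49.1 F [-0.   -1.14 -0.15]
 delta [ 208.36 -386.55 -129.88] turn z -0.31 
1 [(array([275.2, 215.3]), array([587.22,  45.72]), 0.57)]
2 [(array([280.7, 186.9]), array([582.65, -37.52]), 0.64)]
3 [(array([390.3, 311.7]), array([344.14, 256.97]), 0.9), (array([307.1, 221.1]), array([515.91,  55.4 ]), 0.86), (array([228.2, 313.3]), array([653.62, 287.4 ]), 0.7)]
4 [(array([313.2, 190. ]), array([507.06, -34.82]), 0.75)]
1 [(array([257.8, 201.6]), array([588.59,  36.57]), 0.8)]
2 [(array([292.9, 200.3]), array([591.44, -43.38]), 0.7)]
3 [(array([171.1, 314.5]), array([338.52, 228.18]), 0.82), (array([162.6, 171.7]), array([656.96, 252.  ]), 0.67), (array([135.4, 318.4]), array([330.96, 305.97]), 0.6)]
4 [(array([276.5, 219.8]), array([547.08,  -5.77]), 0.74), (array([288.9, 236. ]), array([510.29, -33.69]), 0.71), (array([271.4, 213.9]), array([560.51,   5.76]), 0.25)]
```

View pics/r.png

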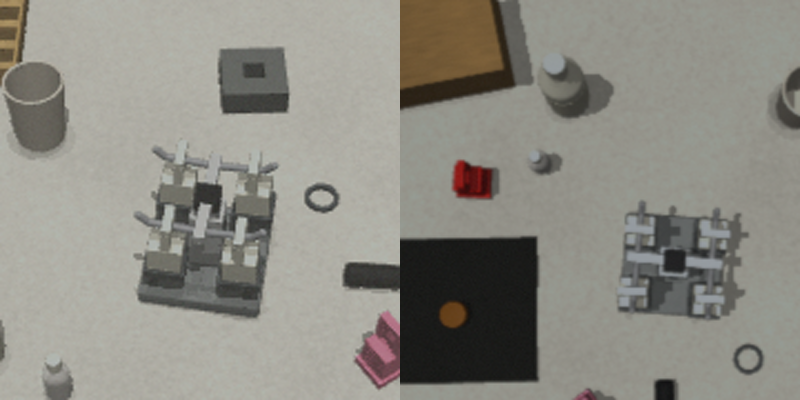

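All four cassettes hang on the pegs, the mat is empty, the block is empty, and the bottles and cup are upright. Nothing touches the robot, so I'm handing in.

```bash
python3 -c "
from rig import r
print(r.finish_job())"
```

```text
the job is handed in; nothing more can be done
None
```

The eye-examination stand is set up and the job is handed in, at about 54 s of the 192 s allowed.

**Hanger:** I pinched it across its tongue and lifted it out of the block. With the tongue's lower part inside the socket mouth, I let go and the hanger dropped by itself. Pressing on the cap with closed fingers, up to about 10 N, met a firm stop at z≈120.4 mm (120 mm means fully home). A close wrist picture showed the dark tongue in the window on the -x side, and the tongue network agreed at a middling 0.53.

**Cassettes:** All four were present. I hung C1 and C2 on the two +x pegs, then C4 and C3 on the two -x pegs, lowering each until the peg took its weight. C3 was knocked about 3 cm aside during the run, so I located it again before picking it up.

**Last checks:** The final side and top pictures show four cassettes on four pegs, an empty mat and block, and the cup and both bottles standing. The arm was well clear. I did not touch the red and pink look-alikes.

**What disagreed:**
- The grip on the hanger read 25 mm instead of the tube's 22 mm, probably because the pads bore on the 26 mm cap. Insertion still went without contact force.
- In the final top picture the network missed C3 on its peg, and its best guess for C4 was off the peg. The side-camera network and the picture itself showed both in place.
- I did not look at the tongue again after hanging the cassettes.

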